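Load the cup and push the wash crate up onto the dock

TASK

Stand the steel spray-gun cup upright in the empty front half of the orange wash crate. Then push the crate from behind up the dock's ramp, sliding it and not lifting it, until its rear edge drops behind the red lip at the top and it sits flat on the deck against the sprung buffer. Keep the push gentle, under about 25 N, stop as soon as the edge has dropped so that the buffer is not rammed against its hard stop, and leave the other two cups where they are.

Things in the scene. Friction and masses are not known exactly. Their poses are not given: they have to be found in the camera images.
- base: loading dock's base: dark steel plate 560 x 150 x 4 mm fixed on the table. Origin on the table surface, on the dock's centre line; x is the push direction (uphill, roughly world +y), z up. Yellow entry rails, 30 mm high, at y = +-54 to 62 mm, x = -270 to -60 mm; the crate runs between them. The ramp unit is clamped on the plate in line, but its place along x is set anew each time: see the next points
- foot_mid (a point): point fixed to the base (x = -75 mm): where the ramp's foot lies, level with the plate's top (4 mm up), when the ramp unit is in its middle setting. The real unit (ramp, lip, deck, buffer) sits anywhere from 20 mm before to 20 mm beyond that along x, NOT measured: look or feel for it. The slope rises straight at 14.9 degrees to the lip; side rails rise at most 30 mm above it
- lip_mid (a point): point fixed to the base (x = 75 mm, 44 mm up): the red lip's crest, the top of the ramp, for the middle setting (real one within +-20 mm along x, not measured). Its far face drops sheer 9 mm to the flat deck, 35 mm above the base's origin
- buffer_mid (a point): point fixed to the base: centre of the black sprung buffer's face, 135 mm beyond the lip, for the middle setting (real one moves with the lip). The crate is 5 mm longer, so it must press the buffer in about 5 mm (1.5 N) before its rear edge drops. Preload 0.75 N, 0.15 N per mm, travel 12 mm: 7 mm past the drop it meets its hard stop and the force shoots up; friction on the pusher can hold the rear edge up
- crate: loose orange open-topped crate, 140 mm long (its x), 100 mm wide, 45 mm high, walls and floor 5 mm, about 0.45 to 0.7 kg; begins between the yellow rails. Origin at the centre of its underside; x points uphill along the dock, z up. A wall across the middle parts it: front half (x > 0) empty, plastic on smooth metal, friction 0.3 to 0.46 on the dock; rear half holds small fixed metal parts lower than the rim
- crate_bay (a point): centre of the floor of the crate's empty front half (inside 62 mm long by 90 mm wide; floor 5 mm above the crate's underside, rim 40 mm above this floor)
- crate_rear (a point): centre of the outer face of the crate's rear wall, half-way up (22.5 mm above its underside): where to push
- steel_cup_mid (a point): bright steel lidded spray-gun cup, upright cylinder 46 mm across, straight-sided from 3 to 76 mm above its foot, with a small vent cap on top (88 mm high in all; 140 g); the point is on its axis 40 mm above its foot; the three cups stand in a row between the robot and the dock, in any order
- white_cup_mid (a point): white lidded spray-gun cup, upright cylinder 46 mm across, straight-sided from 3 to 76 mm above its foot, with a small vent cap on top (88 mm high in all; 140 g); the point is on its axis 40 mm above its foot; the three cups stand in a row between the robot and the dock, in any order; not to be moved
- blue_cup_mid (a point): blue lidded spray-gun cup, upright cylinder 46 mm across, straight-sided from 3 to 76 mm above its foot, with a small vent cap on top (88 mm high in all; 140 g); the point is on its axis 40 mm above its foot; the three cups stand in a row between the robot and the dock, in any order; not to be moved
Not all that is in view belongs to the job. What is shaped like the part that bears steel_cup_mid but green or yellow is not meant.

How it is judged:
By the outcome, as a careful person would: the job done as asked, in the order asked, and still so for the second after the job is handed in, with the robot touching nothing.
It also fails if it takes over 72 s, if anything falls off the work surface, if the arm or the gripper's body presses on something with over 40 N, if the wrist force passes 120 N, or if a joint passes its speed limit or range.

ROBOT

A 6-joint arm with a two-finger parallel gripper is mounted at the origin on the work surface. World frame = base frame: x ahead of the robot, y to its left, z up, the work surface at z = 0. Lengths are in m, angles in rad, forces in N, time in s.
With the tool pointing down it reaches from about 0.425 to 0.95 m from the base axis. Payload 14.7 kg.
Tool frame: the origin (TCP) lies at the very end of the fingers, on their centre line; the grasp point (between the pads) lies 19 mm behind it (arm.pinch_z is the distance from the TCP to the grasp point, in m); x points along the fingers, z is the direction in which the jaws open and shut, and the axes are right-handed (so a half turn about x gives the same grasp; the last joint's range is limited). The gripper opens to 85 mm and grips with 20 to 120 N. Pads are 22 mm wide; open, the fingers measure 114 mm over their backs; the gripper's body (76 mm by 85 mm) begins 54 mm behind the grasp point. The pads swing forward as they close: fully open they stand 13 mm farther back than shut.
Start: joints at [1.107, 0.48, 1.596, -0, 1.065, -0.047], TCP at [0.263, 0.594, 0.209] pointing down, gripper open.
Joint ranges: [-2.75, 2.75], [-0.82, 2.05], [0.23, 2.67], [-1.56, 4.7], [0.09, 2.69], [-2.92, 2.92]. Speed limits (rad/s): [1.89, 1.89, 2.39, 3.01, 3.01, 3.01].

INTERFACE

Orientations are given as a rotation vector (axis times angle).
In Python, from plant import arm, optics gives the robot as it stands.
- The arm moves only by the shell command python3 -m handwheel 'ROWS'. ROWS is text: rows parted by semicolons, each of 5 numbers parted by spaces: the shift along the world's x, y, z in cm, then the turn about the world's z in rad, then the opening, from 0 (shut) to 1 (fully open). In form: dx dy dz yaw gripper; .... A call has 1 to 8 rows; each row shifts and turns the commanded pose from where the row before left it; what a row does not reach is not made up. A row lasts 1/12 s, in which the tool goes at most 41.7 mm and 7.16 degrees, less where a joint would pass 70% of its speed; a pose out of reach is approached as far as the arm can. A call with a gripper value outside its range is refused whole. The fingers move at their own pace and stop on an object; the grip force is fixed at half the most. Time passes only in rows, so rows that do not move let the fingers close. It gives the time, the measured TCP pose, the force and the opening at its end, in the units of the state.
- arm.get_obs(): the state, without advancing time (a new reading comes with each control period).
- optics.snapshot(name): name is "scene" or "top" or "wrist"; returns (picture, depth): 400x640x3 uint8, blue, green, red; 400x640 float32, m along the optical axis (not along the pixel's ray), 0 where there is no reading.
- optics.camera_params(name): a dict with "fx", "fy", "cx", "cy" (pixels), "origin" and "orientation" of the camera in the world. Camera axes: x right, y up, looking along -z (the intrinsics and any distortion apply to the point x, -y, -z); pixel columns grow to the right and rows downward; lengths in m; the calibration is good to about 2 mm. A picture is of the moment at which its call begins: read the wrist's pose just before it. camera_params takes no time and is no camera call; for the wrist camera it gives the pose at the moment of the call.
- arm.close_job(): hands the job in, once; it reports no verdict.
The state is a dict: "clock": time; "joints": joint angles; "dq": joint speeds; "joint_efforts": joint torques, N m; "position": TCP position; "tool_rot": TCP orientation; "wrist_force": force on the tool from outside, world axes, zero at the start; "wrist_torque": the same for the moment, N m; "grip_width": finger opening in m.
Only numpy, scipy, OpenCV 4.12 (cv2) and the standard library are available. Lean on these libraries where they do the work, as an engineer would, in place of code of your own. Each camera call takes 0.05 s, during which the arm holds its last target.

## Working session

There is one attempt and no reset: what is moved stays moved. The work goes in short steps, Python scripts to look and compute and a shell command to move; the robot and the scene stay as the last step left them, time stands still between calls to the robot, and variables do not carry over. Pictures are saved under pics/ and viewed, and the job is handed in when it is done.

```bash
ls; mkdir -p pics; python3 - <<'E'
from plant import arm, optics
import cv2
print(arm.get_obs()); print(arm.pinch_z)
for n in ("scene","top","wrist"):
    p,d=optics.snapshot(n); cv2.imwrite(f"pics/{n}0.png",p)
    import numpy as np; np.savez(f"pics/{n}0.npz",p=p,d=d,**{k:np.array(v) for k,v in optics.camera_params(n).items()})
    print(n,optics.camera_params(n))
E
```

```text
pics
{'clock': 0.0, 'joints': array([ 1.10742081e+00,  4.80829662e-01,  1.59687171e+00, -6.64538189e-06,
        1.06508664e+00, -4.65723861e-02]), 'dq': array([ 0.00061842,  0.00029294, -0.00127913, -0.00056763,  0.00137932,
       -0.00064104]), 'joint_efforts': array([-4.12233043e-03, -9.50622439e+01, -4.30174863e+01, -4.57423321e-04,
        1.23342115e-02, -5.69920371e-05]), 'position': array([0.26291808, 0.59397868, 0.20887462]), 'tool_rot': array([-0.8975752 ,  1.37907917,  0.89657249]), 'wrist_force': array([ 1.00022598, -0.21612443, -0.46732888]), 'wrist_torque': array([-0.00411452,  0.02165601,  0.02047234]), 'grip_width': 0.08528086931887432}
0.0187
scene {'fx': 416.30677963881425, 'fy': 416.30677963881425, 'cx': 320.5206071611411, 'cy': 197.87033998076186, 'origin': array([ 0.78631163, -0.29194436,  0.68143443]), 'orientation': array([0.58869703, 0.21815924, 0.6490724 ])}
top {'fx': 470.7070554909684, 'fy': 470.7070554909684, 'cx': 319.1280153103229, 'cy': 200.70328664266054, 'origin': array([0.32113408, 0.0313433 , 1.11500914]), 'orientation': array([ 0.13622406, -0.13494913, -1.54035113])}
wrist {'fx': 338.56050788365144, 'fy': 338.56050788365144, 'cx': 327.1897544391123, 'cy': 195.24554394805273, 'origin': array([0.19361128, 0.62496272, 0.37328193]), 'orientation': array([-0.26776767, -0.17373841,  1.14458465])}
```

View pics/scene0.png

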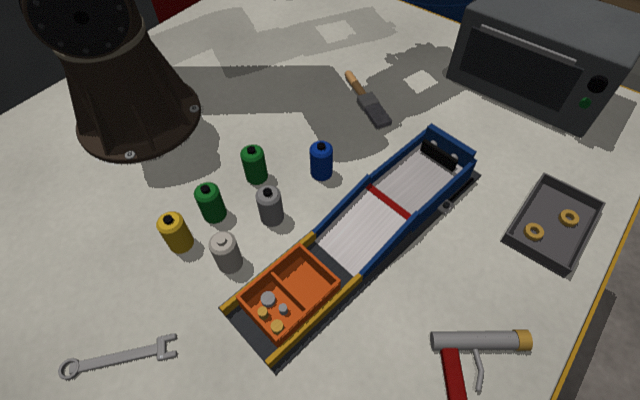

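View pics/top0.png

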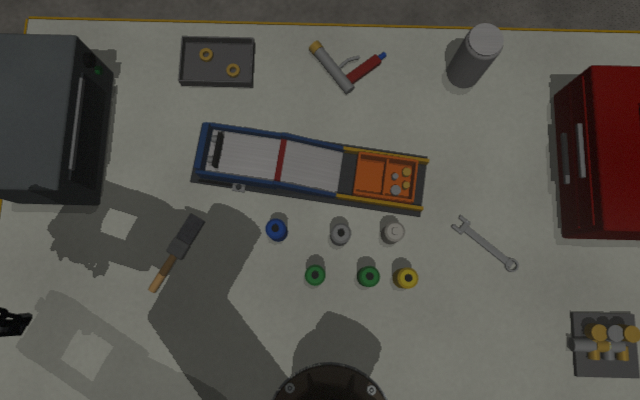

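View pics/wrist0.png

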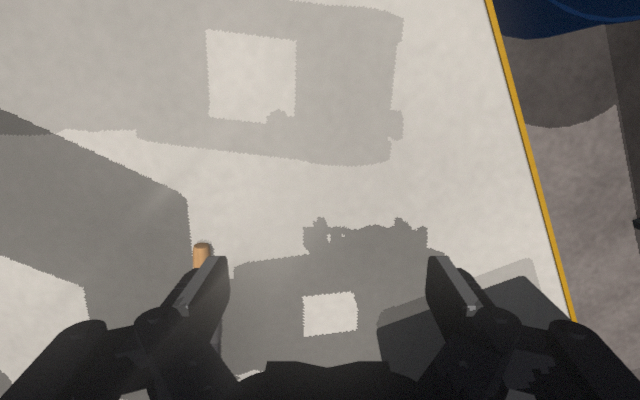

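Candidates, in scene pixels: grey (270,205), pale (225,252), blue (320,160), green (210,203) and (253,163), yellow (175,232). I'll check the grey and pale ones in a close crop.

```bash
python3 - <<'E'
import cv2,numpy as np
a=cv2.imread('pics/scene0.png')[170:285,190:350]; b=cv2.imread('pics/top0.png')[205:300,250:430]
a=cv2.resize(a,None,fx=3.5,fy=3.5,interpolation=cv2.INTER_CUBIC);b=cv2.resize(b,(560,296),interpolation=cv2.INTER_CUBIC)
cv2.imwrite('pics/crop1.png',np.vstack([a[:300],b]))
cv2.imwrite('pics/crop2.png',a)
p=cv2.imread('pics/scene0.png'); 
for u,v in [(272,210),(265,205),(226,256),(232,262),(220,255)]: print(u,v,p[v,u])
E
```

```text
272 210 [50 51 52]
265 205 [80 81 81]
226 256 [63 68 70]
232 262 [61 64 67]
220 255 [82 87 90]
```

View pics/crop2.png

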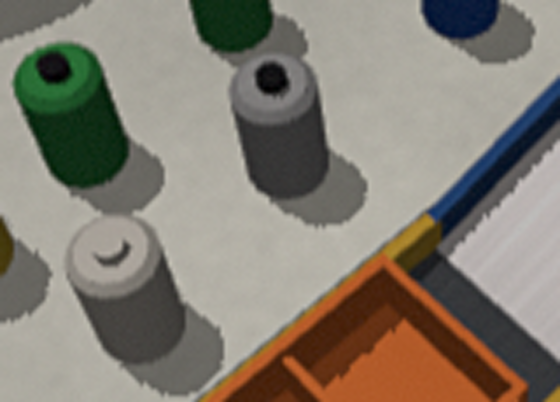

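```bash
cat > h.py <<'E'
import numpy as np,cv2
from scipy.spatial.transform import Rotation as R
def load(f):
    z=np.load(f); return z['p'],z['d'],{k:z[k] for k in ('fx','fy','cx','cy','origin','orientation')}
def ray(c,u,v):
    u=np.asarray(u,float);v=np.asarray(v,float)
    d=np.stack([(u-c['cx'])/c['fx'],-(v-c['cy'])/c['fy'],-np.ones_like(u)],-1)
    return R.from_rotvec(c['orientation']).apply(d.reshape(-1,3)).reshape(d.shape)
def onplane(c,u,v,z):
    r=ray(c,u,v); t=(z-c['origin'][2])/r[...,2]; return c['origin']+r*t[...,None]
def cloud(c,d):
    v,u=np.mgrid[0:d.shape[0],0:d.shape[1]]; return c['origin']+ray(c,u,v)*d[...,None]
def snap(n,name):
    from plant import optics
    c=optics.camera_params(n); p,d=optics.snapshot(n); cv2.imwrite(f'pics/{name}.png',p)
    np.savez(f'pics/{name}.npz',p=p,d=d,**{k:np.array(v) for k,v in c.items()}); return p,d,c
E
python3 - <<'E'
from h import *
for n in ('top','scene'):
    p,d,c=load(f'pics/{n}0.npz'); P=cloud(c,d); hsv=cv2.cvtColor(p,cv2.COLOR_BGR2HSV)
    H,S,V=cv2.split(hsv)
    roi=(d>0)&(P[...,0]>.2)&(P[...,0]<.85)&(P[...,1]>-.35)&(P[...,1]<.55)
    masks={'orange':(H>4)&(H<14)&(S>170),'yellow':(H>18)&(H<30)&(S>150),'blue':(H>105)&(H<125)&(S>120),'red':((H<4)|(H>175))&(S>150)&(V>80)}
    for k,m in masks.items():
        m=(m&roi).astype(np.uint8)
        k2,l,s,ce=cv2.connectedComponentsWithStats(m)
        for i in range(1,k2):
            if s[i,4]>40:
                q=P[l==i]; rr=cv2.minAreaRect(np.argwhere(l==i)[:,::-1].astype(np.float32))
                print(n,k,s[i],ce[i].round(1),'min',q.min(0).round(3),'max',q.max(0).round(3),'mean',q.mean(0).round(3))
    # cups: points at z 0.03..0.1 
    m=(roi&(P[...,2]>.06)&(P[...,2]<.095)&(P[...,0]<.55)).astype(np.uint8)
    k2,l,s,ce=cv2.connectedComponentsWithStats(m)
    for i in range(1,k2):
        if s[i,4]>40:
            q=P[l==i]; print(n,'cup?',ce[i].round(1),s[i,4],'med top',q[q[:,2]>.07].mean(0).round(3), q.min(0).round(3),q.max(0).round(3))
E
```

```text
top orange [ 353  152   65   52 2154] [381.9 177.4] min [ 0.511 -0.192  0.004] max [ 0.633 -0.044  0.055] mean [ 0.573 -0.113  0.022]
top yellow [227  65  12  11  63] [232.4  70.4] min [0.824 0.245 0.01 ] max [0.85  0.273 0.021] mean [0.837 0.259 0.017]
top yellow [344 146  85  18 263] [383.6 153.6] min [ 0.612 -0.221  0.006] max [ 0.645 -0.021  0.037] mean [ 0.629 -0.116  0.029]
top yellow [402 168   9   8  51] [406.3 171.5] min [ 0.579 -0.18   0.015] max [ 0.597 -0.162  0.032] mean [ 0.588 -0.171  0.026]
top yellow [337 193  86  18 428] [379.5 201.9] min [ 0.497 -0.207  0.002] max [ 0.531 -0.007  0.037] mean [ 0.512 -0.107  0.026]
top yellow [397 268  21  20 295] [406.3 277.9] min [ 0.317 -0.183  0.027] max [ 0.359 -0.139  0.091] mean [ 0.337 -0.159  0.079]
top blue [194 123  15  45 258] [201.  145.2] min [0.572 0.294 0.074] max [0.677 0.319 0.086] mean [0.624 0.307 0.08 ]
top blue [211 124 131  25 327] [276.5 134.6] min [ 0.638 -0.014  0.031] max [0.682 0.292 0.073] mean [0.661 0.138 0.056]
top blue [196 170 139  26 399] [262.6 181.7] min [0.524 0.    0.03 ] max [0.571 0.32  0.071
[... 2200 characters left out ...]
 [0.463 0.153 0.091]
scene cup? [251.9 154.9] 448 med top [0.345 0.037 0.079] [0.318 0.017 0.06 ] [0.364 0.062 0.089]
scene cup? [363.2 179.7] 81 med top [nan nan nan] [0.538 0.108 0.06 ] [0.55  0.148 0.069]
scene cup? [206.8 193.7] 524 med top [ 0.346 -0.08   0.08 ] [ 0.319 -0.101  0.06 ] [ 0.364 -0.056  0.089]
scene cup? [267.9 196.8] 523 med top [ 0.437 -0.017  0.08 ] [ 0.412 -0.037  0.06 ] [0.457 0.008 0.089]
scene cup? [170.4 224. ] 598 med top [ 0.344 -0.163  0.08 ] [ 0.318 -0.184  0.06 ] [ 0.363 -0.139  0.089]
scene cup? [222.6 244.3] 628 med top [ 0.444 -0.135  0.08 ] [ 0.419 -0.156  0.06 ] [ 0.463 -0.11   0.09 ]<stdin>:19: RuntimeWarning: Mean of empty slice.
  ret = um.true_divide(
```

The grey cup with the neutral tone and black cap, at scene (270,205) and top (341,233), is the steel one. The pale warm-toned cup with the pale cap, at (225,252), is the white one. The greens and yellow are distractors. Next I'll measure the dock and crate.

```bash
python3 - <<'E'
from h import *
for n in ('top','scene'):
    p,d,c=load(f'pics/{n}0.npz'); P=cloud(c,d); H,S,V=cv2.split(cv2.cvtColor(p,cv2.COLOR_BGR2HSV))
    reg=(P[...,0]>.48)&(P[...,0]<.67)&(P[...,1]>-.25)&(P[...,1]<.05)
    rim=reg&(H>4)&(H<14)&(S>150)&(P[...,2]>.044)
    q=P[rim]; print(n,rim.sum(),'rim z',np.median(q[:,2]), 'rect',cv2.minAreaRect(q[:,:2].astype(np.float32)*1000))
    ye=reg&(H>18)&(H<30)&(S>120)&(P[...,2]>.027)&(P[...,2]<.04)
    r=P[ye]; print('rail rect',cv2.minAreaRect(r[:,:2].astype(np.float32)*1000), np.median(r[:,2]))
    lef=r[r[:,0]<.57]; rig=r[r[:,0]>=.57]
    for s in (lef,rig):
        f=np.polyfit(s[:,1],s[:,0],1); print('line',f,np.arctan(f[0]))
    m=((H<6)|(H>172))&(S>130)&(P[...,1]>.08)&(P[...,1]<.2)&(P[...,0]>.54)&(P[...,0]<.67)
    e=P[m]; print('red',m.sum(),e.mean(0) if len(e) else 0)
    if len(e): print(cv2.minAreaRect(e[:,:2].astype(np.float32)*1000),np.percentile(e[:,2],[5,50,95]))
from plant import arm
print(R.from_rotvec(arm.get_obs()['tool_rot']).as_matrix())
E
```

```text
top 554 rim z 0.048838306169559864 rect ((569.300048828125, -118.67401123046875), (140.21920776367188, 102.66117095947266), 82.58685302734375)
rail rect ((571.3990478515625, -113.14755249023438), (203.67324829101562, 125.38890838623047), 82.53285217285156) 0.030467963783037177
line [0.05724954 0.5235692 ] 0.057187114676327845
line [0.14949982 0.64570747] 0.14840074080798893
red 207 [0.60470043 0.12916159 0.04310446]
((604.523681640625, 129.28775024414062), (11.986385345458984, 100.16580200195312), 82.69539642333984) [0.03985342 0.04306975 0.0472839 ]
scene 1087 rim z 0.04780590714123745 rect ((571.2383422851562, -117.46025085449219), (140.17771911621094, 102.89322662353516), 83.02015686035156)
rail rect ((571.843505859375, -113.29533386230469), (204.95631408691406, 124.82025909423828), 82.72325897216797) 0.029138151052576555
line [0.04296473 0.52850074] 0.042938322694376405
line [0.12821706 0.64515876] 0.12752129268665346
red 320 [0.60141133 0.12965209 0.04189267]
((599.966552734375, 129.9192352294922), (13.330283164978027, 100.70323944091797), 83.29447174072266) [0.03963191 0.04194675 0.04448792]
[[-4.20842121e-04 -9.14377771e-01  4.04861847e-01]
 [-8.28674664e-04  4.04862063e-01  9.14377397e-01]
 [-9.99999568e-01  4.93097685e-05 -9.28104701e-04]]
```

```bash
python3 -m handwheel '2.5 -3 0 0 1; 2.5 -3 0 0 1; 2.5 -3 0 0 1; 2.5 -3 0 0 1; 2.5 -3 0 0 1; 2.5 -3 0 0 1; 2 -3.4 0 0 1; 0 -4 0 0 1'; python3 -m handwheel '0 -4 0 0 1; 0 -4 0 0 1; 0 -4 0 0 1; 0 -4 0 0 1; 0 -4 0 0 1; 0 -4 0 0 1; 0 -4 -2 0 1; 0 0 0 0 1'
```

```text
clock: 0.82
position: [0.4365, 0.3395, 0.2094]
tool_rot: [-0.896, 1.376, 0.896]
wrist_force: [0.5, -1.1, -0.2]
grip_width: 0.0856
clock: 1.48
position: [0.4317, 0.0579, 0.1891]
tool_rot: [-0.894, 1.382, 0.894]
wrist_force: [-0.6, 0.6, -1.0]
grip_width: 0.0854
```

```bash
python3 -m handwheel '0 -3.6 0 0 1; 0 -3.6 0 0 1; 0 0 0 0 1'; python3 - <<'E'
from h import *
from plant import arm
p,d,c=snap('wrist','w1'); print(arm.get_obs()['position'])
P=cloud(c,d); m=(d>0)&(P[...,2]>.072)&(P[...,2]<.1)&(P[...,0]>.3)&(P[...,0]<.5)&(abs(P[...,1])<.2)
k,l,s,ce=cv2.connectedComponentsWithStats(m.astype(np.uint8))
for i in range(1,k):
    if s[i,4]>150: q=P[l==i]; print(ce[i],s[i,4],q.min(0).round(4),q.max(0).round(4), p[l==i].mean(0))
E
```

```text
clock: 1.73
position: [0.433, -0.0133, 0.1907]
tool_rot: [-0.896, 1.38, 0.894]
wrist_force: [0.0, 1.5, -0.6]
grip_width: 0.0855
[ 0.43300032 -0.01142186  0.1907467 ]
[341.58363221  44.35115748] 3067 [0.316  0.0182 0.0728] [0.3615 0.0635 0.0904] [ 82.14672318 118.68242582  79.76785132]
[206.41676062 110.36978579] 2661 [ 0.316  -0.1007  0.072 ] [ 0.3617 -0.0548  0.0901] [ 97.18188651 146.7106351   95.59037956]
[492.96836158 117.23013183] 2655 [0.4153 0.1084 0.072 ] [0.4608 0.154  0.09  ] [104.51600753  58.73973635  39.09566855]
[118.67617108 150.76741344] 2455 [ 0.3148 -0.1834  0.072 ] [ 0.3603 -0.1375  0.0897] [ 84.11405295 179.44684318 203.59144603]
[326.10761514 180.98404013] 2193 [ 0.409  -0.0366  0.0721] [0.4546 0.0089 0.0897] [108.7747378  111.79024168 117.1878705 ]
[208.50422535 237.93352113] 1775 [ 0.4155 -0.1551  0.0721] [ 0.4598 -0.1099  0.0893] [197.38478873 204.55943662 213.33239437]
```

View pics/w1.png

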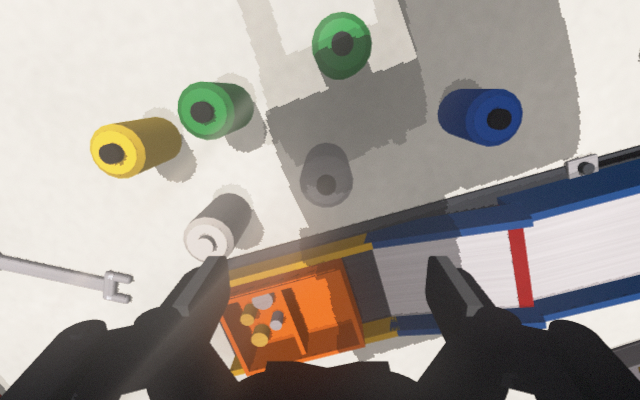

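The wrist view shows the grey steel cup at (326,181), white at (208,238) and blue at (492,117). The steel cup lies under the tool within about 2 mm, so I'm descending to grip it high.

```bash
python3 -m handwheel '0 0 -3.6 0 1; 0 0 -3.6 0 1; 0 0 -3.6 0 1; 0 0 -2 0 1; 0 0 -1.6 0 1; 0 0 0 0 1; 0 0 0 0 0.2; 0 0 0 0 0.2'; python3 -m handwheel '0 0 0 0 0.2;0 0 0 0 0.2;0 0 0 0 0.2;0 0 0 0 0.2'
```

```text
clock: 2.45
position: [0.4336, -0.0086, 0.0476]
tool_rot: [-0.898, 1.377, 0.897]
wrist_force: [0.4, 0.2, -0.5]
grip_width: 0.0636
clock: 2.78
position: [0.4344, -0.0091, 0.0484]
tool_rot: [-0.898, 1.376, 0.895]
wrist_force: [-1.1, -1.7, 14.9]
grip_width: 0.0426
```

```bash
python3 -m handwheel '0 0 1 0 0.2;0 0 3 0 0.2;0 0 4 0 0.2;0 0 0 0 0.2;0 0 0 0 0.2'; python3 - <<'E'
from h import *
from plant import arm
o=arm.get_obs();print(o['position'],o['wrist_force'],o['grip_width'])
p,d,c=snap('scene','s2')
P=cloud(c,d)
sub=p[100:300,180:380]; cv2.imwrite('pics/s2c.png',cv2.resize(sub,None,fx=3,fy=3))
E
```

```text
clock: 3.2
position: [0.435, -0.009, 0.1296]
tool_rot: [-0.899, 1.373, 0.893]
wrist_force: [0.6, -0.6, -1.8]
grip_width: 0.0424
[ 0.4350217  -0.00902845  0.12955193] [ 0.55822209 -0.61732266 -1.81436632] 0.04240015631432242
```

View pics/s2c.png

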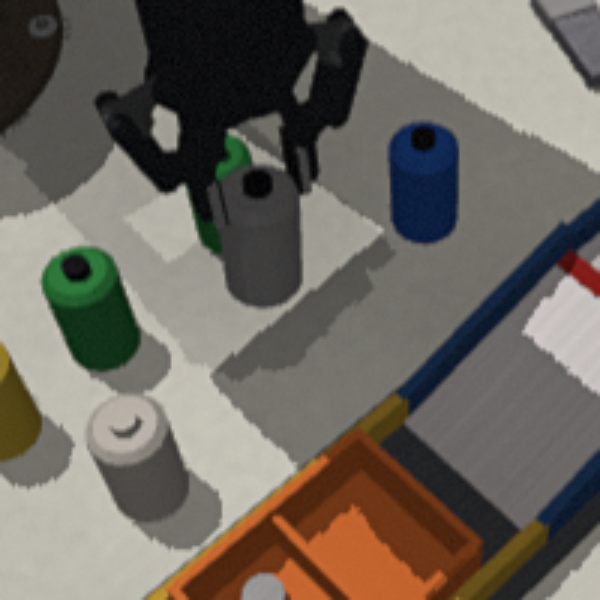

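```bash
python3 - <<'E'
from h import *
from scipy.optimize import least_squares
p,d,c=load('pics/s2.npz'); P=cloud(c,d)
m=(d>0)&(P[...,0]>.40)&(P[...,0]<.48)&(P[...,1]>-.06)&(P[...,1]<.04)&(P[...,2]>.088)&(P[...,2]<.12)
q=P[m]; print(len(q),q.min(0),q.max(0))
f=lambda a:np.hypot(q[:,0]-a[0],q[:,1]-a[1])-.023
s=least_squares(f,[.44,-.01],loss='soft_l1',f_scale=.001); print(s.x,np.abs(s.fun).mean())
m=(d>0)&(P[...,0]>.39)&(P[...,0]<.48)&(P[...,1]>-.06)&(P[...,1]<.04)&(P[...,2]>.03)&(P[...,2]<.2)
q=P[m]; print(np.histogram(q[:,2],bins=np.arange(.05,.2,.01)))
for z in (.085,.1,.12,.14,.158):
    t=q[abs(q[:,2]-z)<.004]; 
    if len(t): print(z,t.min(0),t.max(0))
E
```

```text
298 [ 0.41960553 -0.03756719  0.08829301] [0.45911005 0.00553374 0.11990548]
[ 0.4348345  -0.01187187] 0.0006140789860353728
(array([  0,   0,   0,  44,  86, 100,  94, 100, 103,  98, 182, 415, 102,
        89,  97]), array([0.05, 0.06, 0.07, 0.08, 0.09, 0.1 , 0.11, 0.12, 0.13, 0.14, 0.15,
       0.16, 0.17, 0.18, 0.19, 0.2 ]))
0.085 [ 0.42256863 -0.03620647  0.08321464] [ 0.45786004 -0.00227627  0.08894941]
0.1 [ 0.41960553 -0.03611175  0.09600569] [0.45879439 0.00060677 0.10383713]
0.12 [ 0.42466431 -0.03444584  0.11607088] [ 4.59110053e-01 -1.79123564e-04  1.23916418e-01]
0.14 [ 0.4258138  -0.03282358  0.13616262] [0.4597204  0.00048766 0.14393706]
0.158 [ 0.41360311 -0.04125063  0.15407152] [0.45976175 0.01908016 0.16198371]
```

```bash
python3 -m handwheel '2.8 -1.4 0 0 0.2;2.8 -1.4 0 0 0.2;2.8 -1.4 0 0 0.2;2.8 -1.4 0 0 0.2;2.9 -1.6 0 0 0.2;0 0 0 0 0.2;0 0 -2 0 0.2;0 0 0 0 0.2'; python3 - <<'E'
from h import *
from scipy.optimize import least_squares
from plant import arm
o=arm.get_obs();print(o['position'],o['wrist_force'],o['grip_width'])
p,d,c=snap('scene','s3'); cv2.imwrite('pics/s3c.png',cv2.resize(p[150:350,180:420],None,fx=3,fy=3))
P=cloud(c,d)
m=(d>0)&(P[...,0]>.54)&(P[...,0]<.62)&(P[...,1]>-.13)&(P[...,1]<-.04)&(P[...,2]>.066)&(P[...,2]<.1)
q=P[m]; print(len(q))
f=lambda a:np.hypot(q[:,0]-a[0],q[:,1]-a[1])-.023
s=least_squares(f,[.575,-.085],loss='soft_l1',f_scale=.001); print(s.x,np.abs(s.fun).mean())
H,S,V=cv2.split(cv2.cvtColor(p,cv2.COLOR_BGR2HSV))
rim=(H>4)&(H<14)&(S>150)&(P[...,2]>.044)&(P[...,0]>.48)&(P[...,0]<.67)
print(cv2.minAreaRect(P[rim][:,:2].astype(np.float32)*1000))
E
```

```text
clock: 3.92
position: [0.572, -0.0808, 0.1033]
tool_rot: [-0.894, 1.382, 0.9]
wrist_force: [-1.1, 0.8, -2.3]
grip_width: 0.0423
[ 0.57203776 -0.08076825  0.10326346] [-1.1311863   0.79058567 -2.27280136] 0.04225897695388769
279
[ 0.57154399 -0.08317768] 0.0005268610116401062
((571.4642944335938, -117.47926330566406), (140.02297973632812, 102.1618881225586), 83.02191925048828)
```

View pics/s3c.png

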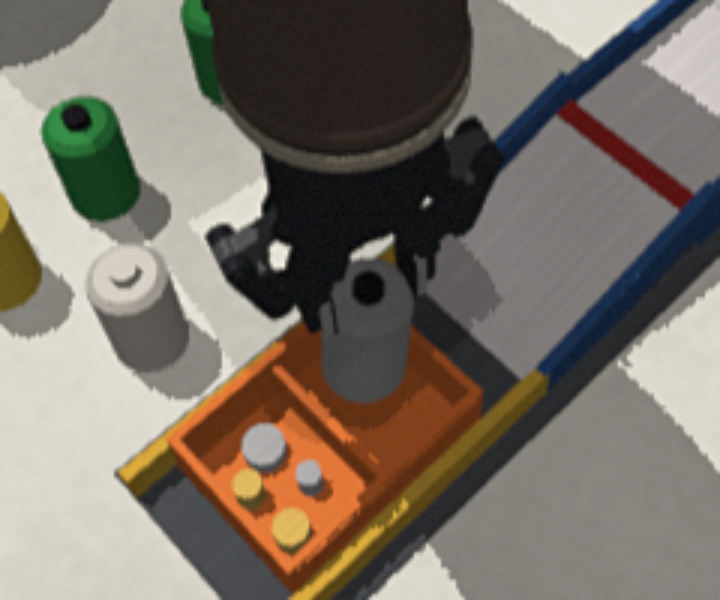

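```bash
python3 -m handwheel '0.3 -0.1 0 0 0.2;0 0 -2 0 0.2;0 0 -1.6 0 0.2;0 0 -0.7 0 0.2;0 0 0 0 0.2'; python3 -m handwheel '0 0 -0.2 0 0.2; 0 0 0 0 0.2'
```

```text
clock: 4.38
position: [0.5763, -0.0816, 0.063]
tool_rot: [-0.896, 1.38, 0.899]
wrist_force: [0.6, 0.4, -1.6]
grip_width: 0.0424
clock: 4.55
position: [0.5776, -0.0819, 0.0626]
tool_rot: [-0.897, 1.377, 0.896]
wrist_force: [-1.0, 0.2, -1.3]
grip_width: 0.0428
```

```bash
python3 -m handwheel '0 0 -0.2 0 0.2; 0 0 -0.2 0 0.2; 0 0 0 0 0.2'; python3 -m handwheel '0 0 -0.1 0 0.2; 0 0 0 0 0.2'
```

```text
clock: 4.8
position: [0.5772, -0.0819, 0.058]
tool_rot: [-0.897, 1.378, 0.897]
wrist_force: [-0.0, 0.4, -0.8]
grip_width: 0.0427
clock: 4.97
position: [0.5778, -0.0822, 0.0576]
tool_rot: [-0.898, 1.377, 0.896]
wrist_force: [-1.3, -1.7, 8.3]
grip_width: 0.0423
```

```bash
python3 -m handwheel '0 0 0 0 0.5; 0 0 0 0 1;0 0 0 0 1;0 0 0 0 1;0 0 1 0 1;0 0 3 0 1;0 0 4 0 1'; python3 - <<'E'
from h import *
from plant import arm
o=arm.get_obs();print(o['position'],o['wrist_force'],o['grip_width'])
p,d,c=snap('scene','s4'); cv2.imwrite('pics/s4c.png',cv2.resize(p[150:350,180:420],None,fx=3,fy=3))
E
```

```text
clock: 5.55
position: [0.5751, -0.0815, 0.1359]
tool_rot: [-0.894, 1.382, 0.9]
wrist_force: [0.6, -0.1, 0.1]
grip_width: 0.085
[ 0.57507614 -0.08148756  0.13592944] [ 0.62867455 -0.13101382  0.11738155] 0.08497290896328862
```

View pics/s4c.png

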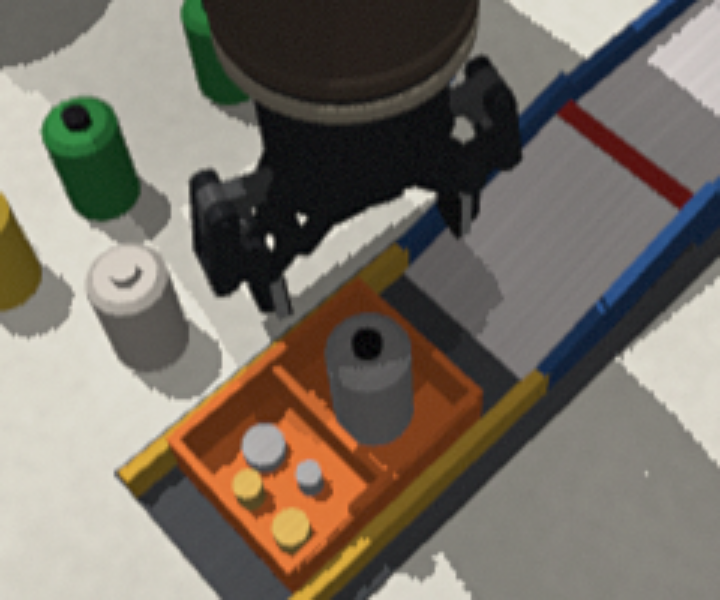

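The cup stands upright in the front bay. Next I move behind the crate at height and turn the jaws across the dock.

```bash
python3 -m handwheel '0 0 3 0 1;-0.2 -1.7 0 -0.116 0.5;-0.2 -1.7 0 -0.116 0.5;-0.2 -1.7 0 -0.116 0.5;-0.2 -1.7 0 -0.116 0.5;-0.2 -1.7 0 -0.116 0.5;-0.2 -1.7 0 -0.116 0.5;-0.2 -1.7 0 -0.116 0.5'; python3 -m handwheel '-0.2 -1.7 0 -0.116 0.5;-0.2 -1.7 0 -0.116 0.5;-0.2 -0.7 0 -0.116 0.5;0 0 0 -0.121 0.5;0 0 0 0 0.5;0 0 0 0 0.5'; python3 - <<'E'
from h import *
from plant import arm
o=arm.get_obs();print(o['position'],o['wrist_force'],o['grip_width'],R.from_rotvec(o['tool_rot']).as_matrix()[:,2])
p,d,c=snap('scene','s5'); cv2.imwrite('pics/s5c.png',cv2.resize(p[150:390,140:420],None,fx=2.5,fy=2.5))
E
```

```text
clock: 6.27
position: [0.563, -0.2017, 0.1677]
tool_rot: [-0.264, 1.554, 0.264]
wrist_force: [0.5, -0.1, 0.9]
grip_width: 0.0432
clock: 6.77
position: [0.5571, -0.2419, 0.1674]
tool_rot: [0.097, 1.568, -0.097]
wrist_force: [-0.3, 0.2, 0.5]
grip_width: 0.0424
[ 0.55711305 -0.24190829  0.16737932] [-0.33536021  0.20693369  0.4844034 ] 0.04243675807229493 [ 9.92402731e-01 -1.23031393e-01  3.11133076e-04]
```

View pics/s5c.png

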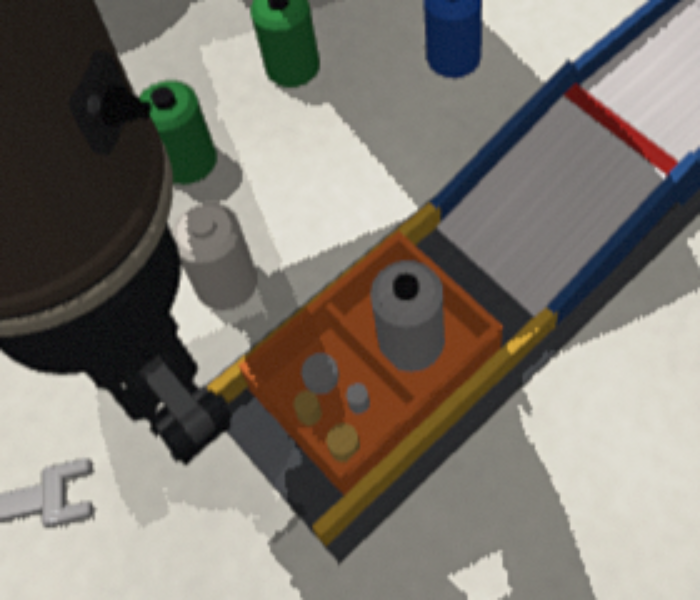

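```bash
python3 -m handwheel '-0.2 0 -3.6 0 0.5;0 0 -3.6 0 0.5;0 0 -3.6 0 0.5;0 0 -2 0 0.5;0 0 -1.4 0 0.5;0 0 0 0 0.5'; python3 -m handwheel '0.06 0.5 0 0 0.5;0.06 0.5 0 0 0.5;0.06 0.5 0 0 0.5;0.06 0.5 0 0 0.5;0.06 0.5 0 0 0.5; 0.04 0.3 0 0 0.5; 0.04 0.3 0 0 0.5; 0.04 0.3 0 0 0.5'
```

```text
clock: 7.32
position: [0.5534, -0.2406, 0.0221]
tool_rot: [0.098, 1.573, -0.095]
wrist_force: [-0.9, 0.4, -0.1]
grip_width: 0.0426
clock: 7.98
position: [0.5595, -0.2076, 0.0251]
tool_rot: [0.099, 1.568, -0.1]
wrist_force: [-0.4, 0.1, -0.4]
grip_width: 0.0425
```

```bash
python3 -m handwheel '0.04 0.3 0 0 0.5; 0.04 0.3 0 0 0.5; 0.04 0.3 0 0 0.5;0.04 0.3 0 0 0.5; 0.04 0.3 0 0 0.5; 0.04 0.3 0 0 0.5'; python3 -m handwheel '0.04 0.3 0 0 0.5; 0.04 0.3 0 0 0.5; 0.04 0.3 0 0 0.5;0.04 0.3 0 0 0.5; 0.04 0.3 0 0 0.5; 0.04 0.3 0 0 0.5;0.04 0.3 0 0 0.5; 0.04 0.3 0 0 0.5'; python3 - <<'E'
from h import *
p,d,c=snap('scene','s6'); cv2.imwrite('pics/s6c.png',cv2.resize(p[150:390,140:420],None,fx=2.5,fy=2.5))
E
```

```text
clock: 8.48
position: [0.5618, -0.1898, 0.0249]
tool_rot: [0.1, 1.568, -0.1]
wrist_force: [-0.5, -2.3, 1.0]
grip_width: 0.0427
clock: 9.15
position: [0.565, -0.1656, 0.0249]
tool_rot: [0.1, 1.569, -0.1]
wrist_force: [0.5, -2.7, 1.1]
grip_width: 0.0429
```

View pics/s6c.png

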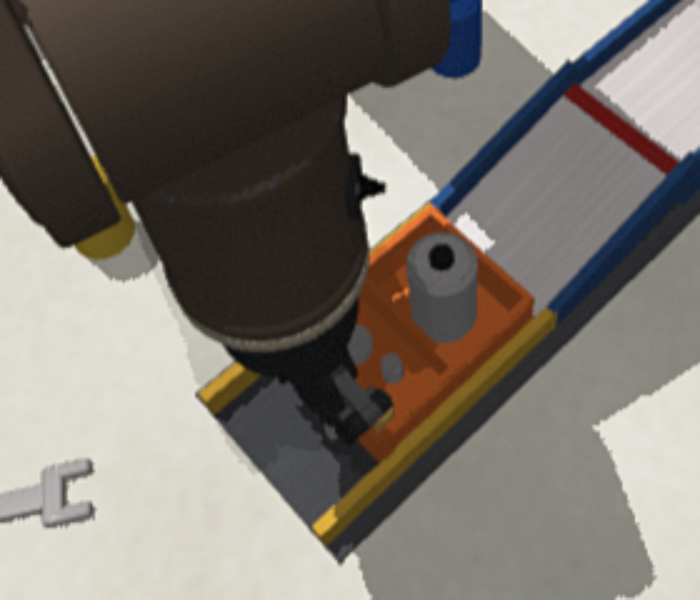

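```bash
python3 -m handwheel '0.04 0.3 0 0 0.5; 0.04 0.3 0 0 0.5; 0.04 0.3 0 0 0.5;0.04 0.3 0 0 0.5'; python3 -m handwheel '0.04 0.3 0 0 0.5; 0.04 0.3 0 0 0.5; 0.04 0.3 0 0 0.5;0.04 0.3 0 0 0.5'; python3 -m handwheel '0.04 0.3 0 0 0.5; 0.04 0.3 0 0 0.5; 0.04 0.3 0 0 0.5;0.04 0.3 0 0 0.5;0.04 0.3 0 0 0.5;0.04 0.3 0 0 0.5'
```

```text
clock: 9.53
position: [0.5666, -0.1538, 0.0249]
tool_rot: [0.1, 1.568, -0.1]
wrist_force: [-0.1, -4.4, 1.2]
grip_width: 0.0425
clock: 9.87
position: [0.5682, -0.1416, 0.0249]
tool_rot: [0.1, 1.568, -0.1]
wrist_force: [-1.1, -3.7, 1.3]
grip_width: 0.0424
clock: 10.37
position: [0.5705, -0.1236, 0.0249]
tool_rot: [0.1, 1.569, -0.1]
wrist_force: [-0.5, -2.0, 3.8]
grip_width: 0.0429
```

```bash
python3 -m handwheel '0.04 0.3 0 0 0.5; 0.04 0.3 0 0 0.5; 0.04 0.3 0 0 0.5;0.04 0.3 0 0 0.5'; python3 - <<'E'
from h import *
p,d,c=snap('scene','s7'); a=cv2.resize(p[130:370,140:420],None,fx=2.5,fy=2.5); cv2.imwrite('pics/s7c.png',a)
p,d,c=snap('wrist','w7')
E
```

```text
clock: 10.7
position: [0.5726, -0.1117, 0.0253]
tool_rot: [0.1, 1.568, -0.1]
wrist_force: [-0.2, -3.5, 8.4]
grip_width: 0.0426
```

View pics/s7c.png

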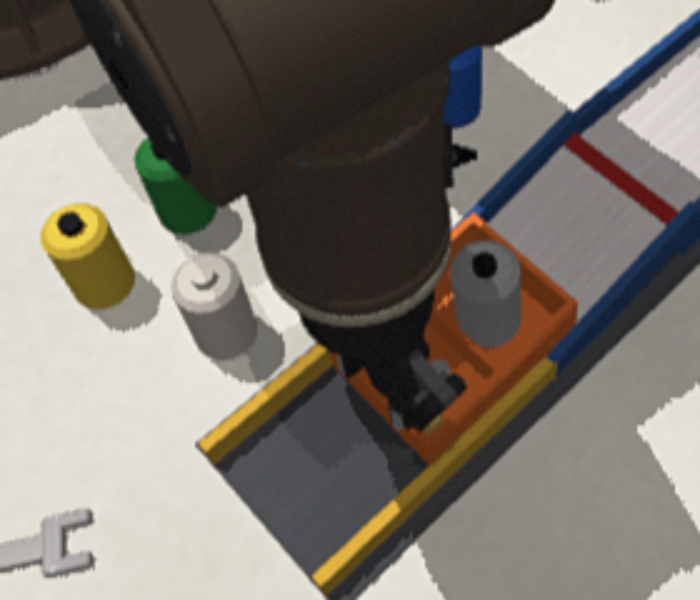

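View pics/w7.png

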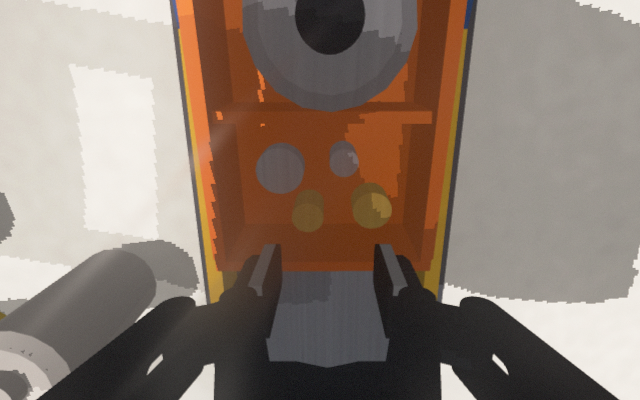

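```bash
python3 - <<'E'
from h import *
p,d,c=load('pics/w7.npz'); P=cloud(c,d)
for u,v in [(270,247),(265,258),(258,275),(252,290),(385,247),(300,268),(300,262),(330,272),(330,266),(330,300),(330,290),(240,268),(410,268),(200,30),(180,20)]: print(u,v,P[v,u].round(4),p[v,u])
from plant import arm
o=arm.get_obs(); print(o['position'],o['wrist_force'])
Rm=R.from_rotvec(c['orientation']); 
for q in (o['position'],o['position']+[.021,0,0.006]):
    x=Rm.inv().apply(q-c['origin']); print(c['cx']+c['fx']*x[0]/-x[2],c['cy']-c['fy']*x[1]/-x[2])
print(c['origin'])
E
```

```text
270 247 [ 0.5495 -0.0973  0.0557] [68 76 92]
265 258 [ 0.5489 -0.0976  0.0653] [72 77 92]
258 275 [ 0.5491 -0.0968  0.0798] [72 79 88]
252 290 [ 0.5493 -0.0961  0.0907] [45 52 64]
385 247 [ 0.5992 -0.1042  0.0548] [78 77 84]
300 268 [ 0.5597 -0.1131  0.0484] [ 25  55 111]
300 262 [ 0.5602 -0.1101  0.0484] [ 34  60 113]
330 272 [ 0.5706 -0.1421  0.0048] [79 76 81]
330 266 [ 0.5738 -0.1134  0.0493] [ 26  59 117]
330 300 [ 0.568  -0.1626  0.0038] [88 84 84]
330 290 [ 0.569  -0.1551  0.0042] [87 83 82]
240 268 [ 0.532  -0.1094  0.0488] [ 46  71 115]
410 268 [ 0.6069 -0.1083  0.0675] [31 34 42]
200 30 [ 0.5388 -0.0091  0.0529] [ 48  68 114]
180 20 [ 0.5329 -0.0052  0.0544] [ 76 131 230]
[ 0.57266186 -0.11140451  0.02528728] [ 0.07118492 -0.05386564  6.95231239]
326.99059725948996 240.42676006716644
367.74964322231295 240.6465905728217
[ 0.58242815 -0.03574047  0.1895429 ]
```

```bash
python3 -m handwheel '0 0 1 0 0.5;-0.1 -1 2 0 0.5;-0.3 -2.5 2 0 0.5;-0.2 -1.5 0 0 0.5;0 0 0 0 0.5'; python3 - <<'E'
from h import *
from plant import arm
o=arm.get_obs(); print(o['position'],o['wrist_force'],o['grip_width'])
p,d,c=snap('scene','s8'); a=cv2.resize(p[130:370,140:420],None,fx=2.5,fy=2.5); cv2.imwrite('pics/s8c.png',a)
p,d,c=snap('wrist','w8'); P=cloud(c,d)
H,S,V=cv2.split(cv2.cvtColor(p,cv2.COLOR_BGR2HSV))
# finger: points within 40mm of TCP xy
t=o['position']; m=(d>0)&(np.hypot(P[...,0]-t[0],P[...,1]-t[1])<.04)&(P[...,2]>t[2]-.02)
print('finger zmin',np.percentile(P[m][:,2],[0,1,5,20]),'TCP z',t[2])
q=P[m]; q=q[q[:,2]<np.percentile(q[:,2],5)]; print(q[:8].round(4))
m=(H>4)&(H<14)&(S>130)&(d>0); q=P[m]
print('crate zmax',np.percentile(q[:,2],[50,99]), q[:,:2].min(0),q[:,:2].max(0))
E
```

```text
clock: 11.22
position: [0.5668, -0.1642, 0.0767]
tool_rot: [0.1, 1.566, -0.102]
wrist_force: [-0.5, -1.4, 0.2]
grip_width: 0.0428
[ 0.56684952 -0.16415795  0.07669152] [-0.51501002 -1.43971775  0.20474277] 0.042824777057728365
finger zmin [0.09864311 0.10506387 0.11454115 0.13746078] TCP z 0.07669151537375507
[[ 0.5405 -0.1483  0.1036]
 [ 0.5408 -0.1487  0.103 ]
 [ 0.5413 -0.1486  0.1032]
 [ 0.5415 -0.1491  0.1023]
 [ 0.5421 -0.1488  0.103 ]
 [ 0.5422 -0.1495  0.1016]
 [ 0.5428 -0.1494  0.1021]
 [ 0.5436 -0.1487  0.1036]]
crate zmax [0.01652327 0.05374794] [ 0.51581328 -0.12182486] [ 0.62979784 -0.03364318]
```

View pics/s8c.png

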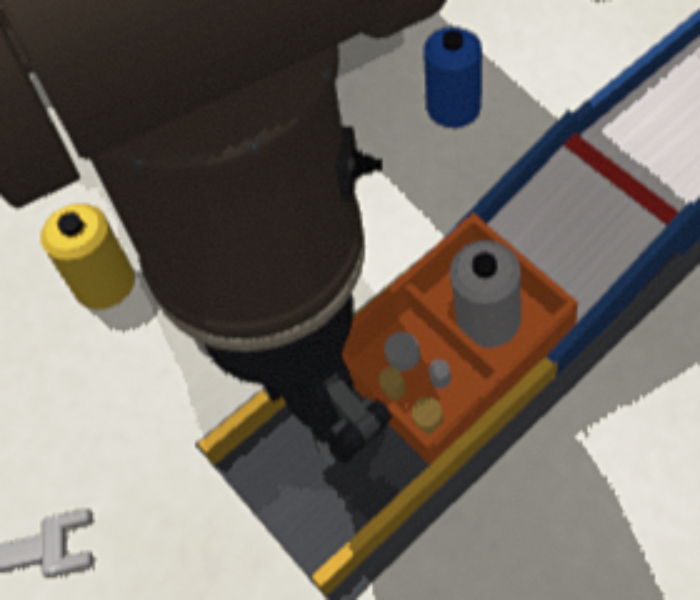

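View pics/w8.png

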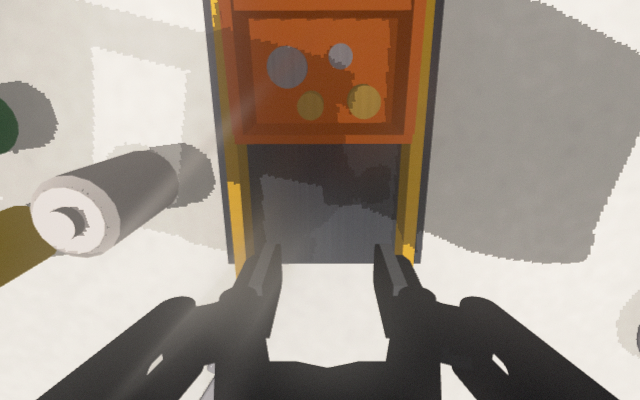

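```bash
python3 -m handwheel '0 0 0 0 0;0 0 0 0 0;0 0 0 0 0;0 0 0 0 0;0 0 0 0 0'; python3 - <<'E'
from h import *
from plant import arm
o=arm.get_obs(); print(o['position'],o['wrist_force'],o['grip_width'])
p,d,c=snap('wrist','w9'); P=cloud(c,d)
t=o['position']; m=(d>0)&(np.hypot(P[...,0]-t[0],P[...,1]-t[1])<.04)&(P[...,2]>t[2]-.03)
print('finger zmin',np.percentile(P[m][:,2],[0,1,5,20]),'TCP z',t[2])
q=P[m]; q=q[q[:,2]<np.percentile(q[:,2],5)]; print(q[:8].round(4))
H,S,V=cv2.split(cv2.cvtColor(p,cv2.COLOR_BGR2HSV));m=(H>4)&(H<14)&(S>130)&(d>0)&(P[...,2]>.044); q=P[m]
print(q.min(0),q.max(0),cv2.minAreaRect(q[:,:2].astype(np.float32)*1000))
E
```

```text
clock: 11.73
position: [0.5661, -0.1615, 0.0746]
tool_rot: [0.099, 1.569, -0.099]
wrist_force: [-0.1, 0.0, 0.0]
grip_width: 0.0004
[ 0.5660583  -0.16147774  0.07464741] [-0.12320852  0.00751007  0.01338771] 0.00038825657381775434
finger zmin [0.10000694 0.10728384 0.12361707 0.14811925] TCP z 0.07464741109260156
[[ 0.5612 -0.1502  0.1004]
 [ 0.5617 -0.1503  0.1002]
 [ 0.5622 -0.1501  0.1008]
 [ 0.5626 -0.1502  0.1007]
 [ 0.563  -0.1506  0.1001]
 [ 0.5635 -0.1501  0.1011]
 [ 0.564  -0.15    0.1016]
 [ 0.5646 -0.1495  0.1028]]
[ 0.52004661 -0.12185083  0.04401456] [ 0.62987975 -0.03663649  0.05601828] ((574.6971435546875, -79.10203552246094), (74.18539428710938, 103.33621215820312), 82.70072937011719)
```

View pics/w9.png

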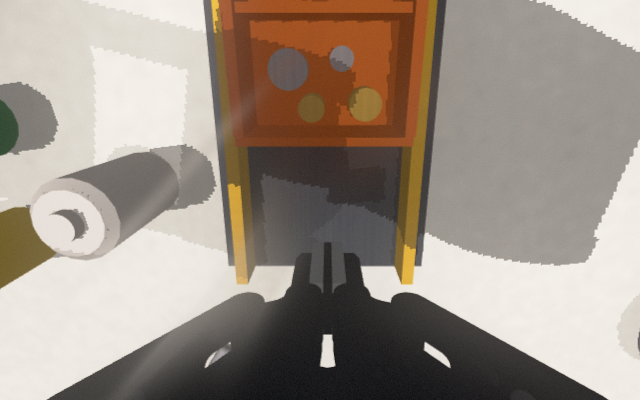

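```bash
python3 - <<'E'
from h import *
for f,t in (('s2',(.435,-.009,.1296)),('s4',(.575,-.0815,.1359)),('s8',(.5668,-.1642,.0767)),('s3',(.572,-.0808,.1033))):
    p,d,c=load(f'pics/{f}.npz'); P=cloud(c,d); V=p.max(-1)
    m=(d>0)&(V<60)&(np.hypot(P[...,0]-t[0],P[...,1]-t[1])<.065)&(P[...,2]>t[2]-.03)&(P[...,2]<t[2]+.1)
    # exclude cup
    q=P[m]; i=np.argsort(q[:,2])[:400:25]; print(f,t,len(q)); print(np.c_[q[i].round(3),np.argwhere(m)[i][:,::-1]])
p,d,c=load('pics/s4.npz'); cv2.imwrite('pics/s4d.png',cv2.resize(p[130:270,230:370],None,fx=5,fy=5,interpolation=cv2.INTER_CUBIC)[:600])
E
```

```text
s2 (0.435, -0.009, 0.1296) 1507
[[ 4.32e-01 -3.60e-02  1.00e-01  2.57e+02  1.94e+02]
 [ 4.57e-01 -1.30e-02  1.06e-01  2.76e+02  1.91e+02]
 [ 4.58e-01 -1.30e-02  1.12e-01  2.76e+02  1.89e+02]
 [ 4.58e-01 -1.00e-02  1.18e-01  2.77e+02  1.86e+02]
 [ 4.59e-01 -1.50e-02  1.23e-01  2.75e+02  1.86e+02]
 [ 4.35e-01 -3.30e-02  1.28e-01  2.57e+02  1.84e+02]
 [ 4.58e-01 -5.00e-03  1.33e-01  2.78e+02  1.78e+02]
 [ 4.37e-01 -3.20e-02  1.39e-01  2.57e+02  1.80e+02]
 [ 4.58e-01 -4.00e-03  1.43e-01  2.78e+02  1.74e+02]
 [ 4.44e-01 -3.10e-02  1.49e-01  2.60e+02  1.78e+02]
 [ 4.59e-01 -9.00e-03  1.52e-01  2.76e+02  1.73e+02]
 [ 4.39e-01 -3.10e-02  1.55e-01  2.57e+02  1.74e+02]
 [ 4.15e-01 -1.50e-02  1.58e-01  2.53e+02  1.60e+02]
 [ 4.46e-01  4.00e-03  1.60e-01  2.75e+02  1.61e+02]
 [ 4.42e-01 -2.20e-02  1.62e-01  2.62e+02  1.69e+02]
 [ 4.43e-01 -1.30e-02  1.63e-01  2.66e+02  1.65e+02]]
s4 (0.575, -0.0815, 0.1359) 863
[[ 5.86e-01 -3.80e-02  1.70e-01  3.26e+02  2.20e+02]
 [ 5.69e-01 -1.26e-01  1.78e-01  2.76e+02  2.53e+02]
 [ 5.98e-01 -4.40e-02  1.82e-01  3.30e+02  2.22e+02]
 [ 5.95e-01 -4.30e-02  1.86e
[... 1566 characters left out ...]
 2.51e+02]
 [ 5.79e-01 -8.60e-02  1.39e-01  3.02e+02  2.50e+02]
 [ 5.72e-01 -8.40e-02  1.41e-01  2.99e+02  2.46e+02]
 [ 5.70e-01 -7.50e-02  1.42e-01  3.02e+02  2.41e+02]
 [ 5.67e-01 -1.10e-01  1.43e-01  2.85e+02  2.56e+02]
 [ 5.74e-01 -1.05e-01  1.44e-01  2.91e+02  2.56e+02]
 [ 5.74e-01 -8.00e-02  1.45e-01  3.02e+02  2.44e+02]
 [ 5.75e-01 -1.05e-01  1.49e-01  2.91e+02  2.55e+02]
 [ 5.75e-01 -1.04e-01  1.53e-01  2.91e+02  2.53e+02]
 [ 5.71e-01 -1.10e-01  1.59e-01  2.86e+02  2.52e+02]
 [ 5.90e-01 -6.30e-02  1.64e-01  3.17e+02  2.35e+02]
 [ 5.96e-01 -4.60e-02  1.68e-01  3.28e+02  2.28e+02]
 [ 5.64e-01 -1.19e-01  1.72e-01  2.77e+02  2.50e+02]
 [ 6.02e-01 -4.40e-02  1.74e-01  3.32e+02  2.27e+02]]
```

View pics/s4d.png

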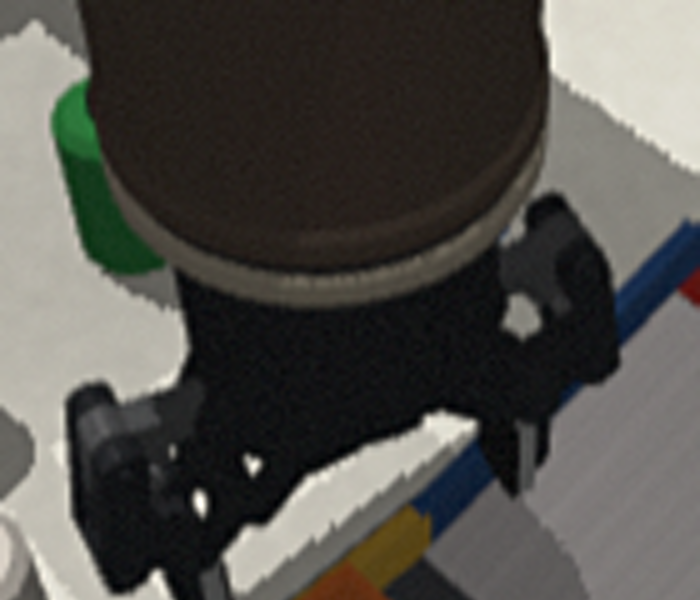

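The fingertips actually sit about 23 mm above the reported TCP. They had ridden onto the crate's rear rim, so I'll go lower, slowly and watching the force.

```bash
python3 -m handwheel '0 0 0 0 0.5;0 0 0 0 0.5;0 0 -2.5 0 0.5;0 0 -2.5 0 0.5;0 0 -0.6 0 0.5;0 0 0 0 0.5'; python3 -m handwheel '0 0 -0.4 0 0.5;0 0 -0.4 0 0.5;0 0 -0.4 0 0.5;0 0 0 0 0.5'; python3 - <<'E'
from h import *
from plant import arm
o=arm.get_obs(); print(o['position'],o['wrist_force'],o['grip_width'])
p,d,c=snap('wrist','w10'); P=cloud(c,d)
t=o['position']; m=(d>0)&(np.hypot(P[...,0]-t[0],P[...,1]-t[1])<.03)&(P[...,2]>.010)
print('finger zmin',np.sort(P[m][:,2])[:200:20],'TCP z',t[2])
E
```

```text
clock: 12.28
position: [0.5647, -0.1615, 0.0173]
tool_rot: [0.101, 1.572, -0.099]
wrist_force: [0.5, -0.0, -0.5]
grip_width: 0.0429
clock: 12.62
position: [0.5662, -0.1619, 0.0069]
tool_rot: [0.1, 1.568, -0.1]
wrist_force: [-0.2, -0.2, -0.2]
grip_width: 0.0425
[ 0.56618995 -0.16192001  0.00687039] [-0.20604376 -0.20101727 -0.23176257] 0.04251399178230716
finger zmin [0.02988544 0.03119039 0.03206844 0.03305103 0.0335306  0.03399557
 0.03435959 0.03482437 0.03522851 0.03556613] TCP z 0.006870387158812004
```

View pics/w10.png

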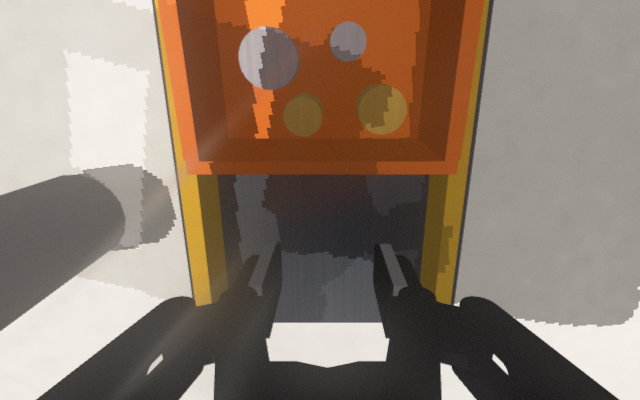

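```bash
python3 -m handwheel '0 0 -0.3 0 0.5;0 0 -0.3 0 0.5;0.06 0.5 0 0 0.5;0.06 0.5 0 0 0.5;0.06 0.5 0 0 0.5;0.04 0.3 0 0 0.5;0.04 0.3 0 0 0.5;0.04 0.3 0 0 0.5'; python3 -m handwheel '0.04 0.3 0 0 0.5; 0.04 0.3 0 0 0.5; 0.04 0.3 0 0 0.5;0.04 0.3 0 0 0.5;0.04 0.3 0 0 0.5;0.04 0.3 0 0 0.5;0.04 0.3 0 0 0.5;0.04 0.3 0 0 0.5'
```

```text
clock: 13.33
position: [0.5692, -0.1374, 0.0009]
tool_rot: [0.099, 1.568, -0.099]
wrist_force: [-0.7, -0.2, 0.9]
grip_width: 0.0428
clock: 14.0
position: [0.5723, -0.1137, 0.0008]
tool_rot: [0.1, 1.569, -0.1]
wrist_force: [-0.3, -2.9, -1.8]
grip_width: 0.043
```

```bash
python3 -m handwheel '0.04 0.3 0 0 0.5; 0.04 0.3 0 0 0.5; 0.04 0.3 0 0 0.5;0.04 0.3 0 0 0.5;0.04 0.3 0 0 0.5;0.04 0.3 0 0 0.5;0.04 0.3 0 0 0.5;0.04 0.3 0 0 0.5';python3 -m handwheel '0.04 0.3 0 0 0.5; 0.04 0.3 0 0 0.5; 0.04 0.3 0 0 0.5;0.04 0.3 0 0 0.5'; python3 - <<'E'
from h import *
p,d,c=snap('scene','s11'); a=cv2.resize(p[90:330,160:440],None,fx=2.5,fy=2.5); cv2.imwrite('pics/s11c.png',a)
E
```

```text
clock: 14.67
position: [0.5755, -0.0896, 0.0009]
tool_rot: [0.1, 1.569, -0.1]
wrist_force: [-0.9, -3.0, -2.4]
grip_width: 0.0425
clock: 15.0
position: [0.5772, -0.0776, 0.0009]
tool_rot: [0.1, 1.568, -0.1]
wrist_force: [-0.7, -3.4, -1.3]
grip_width: 0.043
```

View pics/s11c.png

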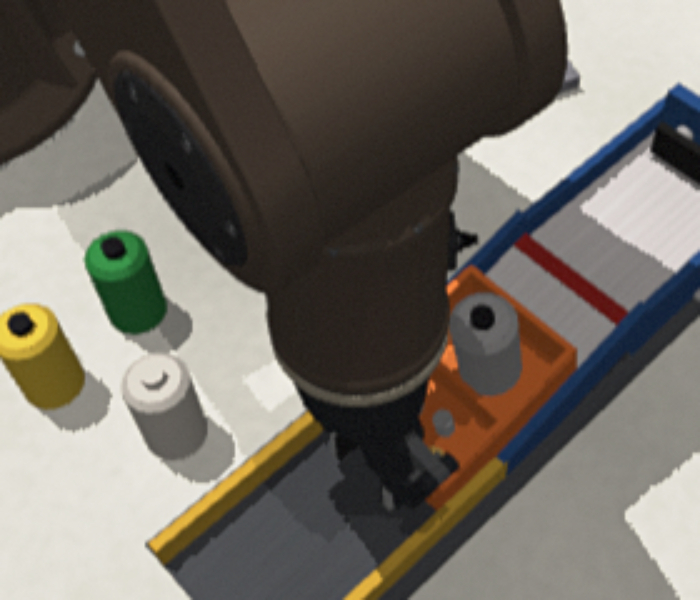

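```bash
python3 -m handwheel '0.04 0.3 0 0 0.5; 0.04 0.3 0 0 0.5; 0.04 0.3 0 0 0.5;0.04 0.3 0 0 0.5;0.04 0.3 0 0 0.5;0.04 0.3 0 0 0.5;0.04 0.3 0 0 0.5;0.04 0.3 0 0 0.5';python3 -m handwheel '0.04 0.3 0 0 0.5; 0.04 0.3 0.04 0 0.5; 0.04 0.3 0.08 0 0.5;0.04 0.3 0.08 0 0.5;0.04 0.3 0.08 0 0.5;0.04 0.3 0.08 0 0.5'; python3 - <<'E'
from h import *
p,d,c=snap('wrist','w12'); P=cloud(c,d);H,S,V=cv2.split(cv2.cvtColor(p,cv2.COLOR_BGR2HSV))
m=(H>4)&(H<14)&(S>130)&(d>0)
for v in (240,250,260,265,270,275,280): print(v,P[v,327].round(4),m[v,327])
E
```

```text
clock: 15.72
position: [0.5804, -0.0536, 0.0009]
tool_rot: [0.1, 1.569, -0.1]
wrist_force: [-1.1, -2.1, -2.4]
grip_width: 0.0426
clock: 16.22
position: [0.5828, -0.0356, 0.0046]
tool_rot: [0.1, 1.568, -0.1]
wrist_force: [-0.6, -2.8, -1.3]
grip_width: 0.0428
240 [ 0.5851 -0.0184  0.0419] True
250 [ 0.5849 -0.0199  0.0478] True
260 [ 0.5842 -0.025   0.0465] True
265 [ 0.5809 -0.0504  0.0042] False
270 [ 0.5805 -0.0538  0.0036] False
275 [ 0.5802 -0.0563  0.0045] False
280 [ 0.5797 -0.06    0.0037] False
```

View pics/w12.png

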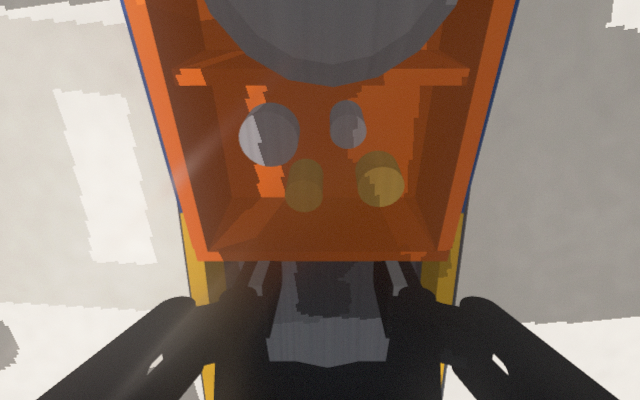

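```bash
python3 -m handwheel '0.04 0.3 0.08 0 0.5; 0.04 0.3 0.08 0 0.5; 0.04 0.3 0.08 0 0.5;0.04 0.3 0.08 0 0.5;0.04 0.3 0.08 0 0.5;0.04 0.3 0.08 0 0.5;0.04 0.3 0.08 0 0.5;0.04 0.3 0.08 0 0.5';python3 -m handwheel '0.04 0.3 0.08 0 0.5; 0.04 0.3 0.08 0 0.5; 0.04 0.3 0.08 0 0.5;0.04 0.3 0.08 0 0.5;0.04 0.3 0.08 0 0.5;0.04 0.3 0.08 0 0.5;0.04 0.3 0.08 0 0.5;0.04 0.3 0.08 0 0.5'; python3 - <<'E'
from h import *
p,d,c=snap('wrist','w13'); P=cloud(c,d);H,S,V=cv2.split(cv2.cvtColor(p,cv2.COLOR_BGR2HSV))
m=(H>4)&(H<14)&(S>130)&(d>0)
for v in (240,250,255,260,265,270,275,280): print(v,P[v,327].round(4),m[v,327])
p,d,c=snap('scene','s13'); a=cv2.resize(p[70:310,200:480],None,fx=2.5,fy=2.5); cv2.imwrite('pics/s13c.png',a)
E
```

```text
clock: 16.93
position: [0.586, -0.0116, 0.011]
tool_rot: [0.1, 1.568, -0.1]
wrist_force: [-1.1, -4.0, -1.0]
grip_width: 0.0427
clock: 17.6
position: [0.5891, 0.0124, 0.0174]
tool_rot: [0.1, 1.569, -0.1]
wrist_force: [-0.4, -5.4, 0.1]
grip_width: 0.0429
240 [0.5914 0.0293 0.0541] True
250 [0.5912 0.0277 0.0598] True
255 [0.591  0.0261 0.061 ] True
260 [0.5906 0.0232 0.0597] True
265 [ 0.5865 -0.0088  0.0055] False
270 [ 0.5859 -0.0135  0.0029] False
275 [ 0.5855 -0.0163  0.0038] False
280 [ 0.585  -0.0201  0.0031] False
```

View pics/s13c.png

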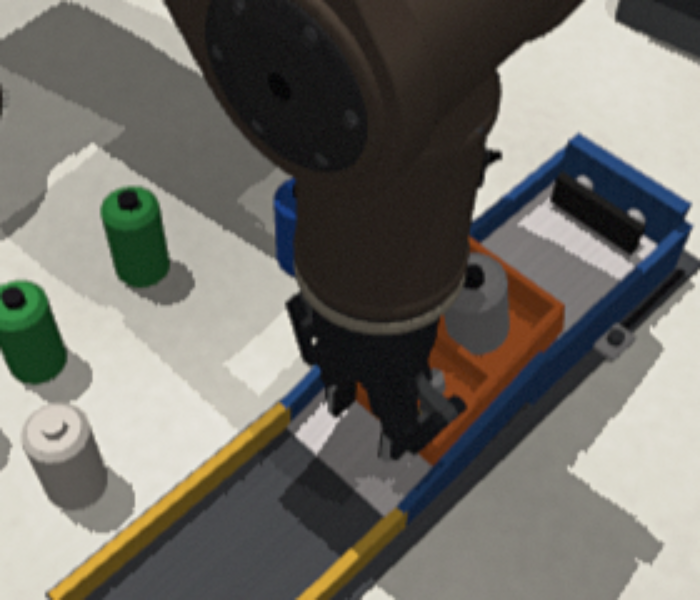

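```bash
python3 -m handwheel '0.04 0.3 0.08 0 0.5; 0.04 0.3 0.08 0 0.5; 0.04 0.3 0.08 0 0.5;0.04 0.3 0.08 0 0.5;0.04 0.3 0.08 0 0.5;0.04 0.3 0.08 0 0.5';python3 -m handwheel '0.03 0.2 0.05 0 0.5; 0.03 0.2 0.05 0 0.5;0.03 0.2 0.05 0 0.5;0.03 0.2 0.05 0 0.5;0.03 0.2 0.05 0 0.5;0.03 0.2 0.05 0 0.5'; python3 - <<'E'
from h import *
p,d,c=snap('wrist','w14'); P=cloud(c,d);H,S,V=cv2.split(cv2.cvtColor(p,cv2.COLOR_BGR2HSV))
m=(H>4)&(H<14)&(S>130)&(d>0)
for v in (240,250,255,260,265,270,275,280): print(v,P[v,327].round(4),m[v,327])
p,d,c=snap('scene','s14'); a=cv2.resize(p[70:310,200:480],None,fx=2.5,fy=2.5); cv2.imwrite('pics/s14c.png',a)
E
```

```text
clock: 18.2
position: [0.5915, 0.0304, 0.0221]
tool_rot: [0.1, 1.569, -0.1]
wrist_force: [-1.0, -4.1, 0.9]
grip_width: 0.0426
clock: 18.7
position: [0.5934, 0.0421, 0.0252]
tool_rot: [0.1, 1.568, -0.1]
wrist_force: [-0.7, -5.8, 2.9]
grip_width: 0.0425
240 [0.5957 0.0592 0.0621] True
250 [0.5955 0.0577 0.0681] True
255 [0.5952 0.056  0.0691] True
260 [0.5949 0.0533 0.068 ] True
265 [0.5906 0.0203 0.012 ] False
270 [0.5902 0.0169 0.0118] False
275 [0.5897 0.0133 0.0112] False
280 [0.5892 0.0093 0.0102] False
```

View pics/s14c.png

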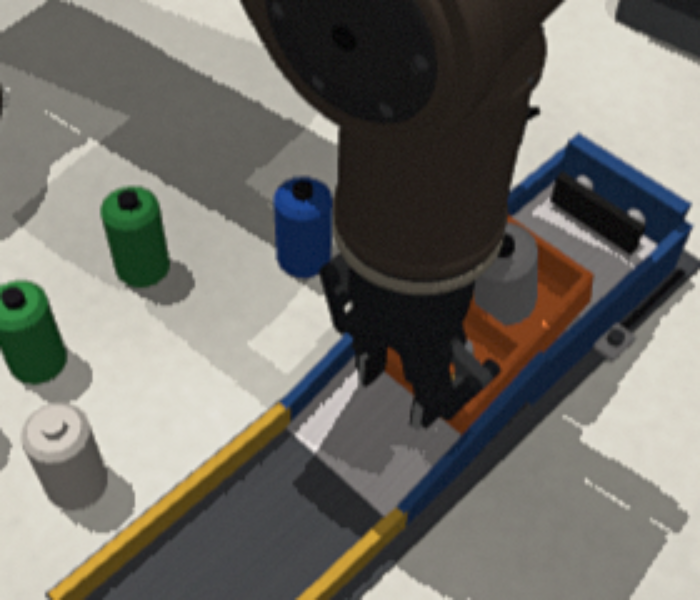

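```bash
python3 -m handwheel '0.03 0.2 0.05 0 0.5; 0.03 0.2 0.05 0 0.5;0.03 0.2 0.05 0 0.5;0.03 0.2 0.05 0 0.5;0.03 0.2 0.05 0 0.5;0.03 0.2 0.05 0 0.5';python3 -m handwheel '0.03 0.2 0.05 0 0.5; 0.03 0.2 0.05 0 0.5;0.03 0.2 0.05 0 0.5;0.03 0.2 0.05 0 0.5'; python3 - <<'E'
from h import *
p,d,c=snap('wrist','w15'); P=cloud(c,d);H,S,V=cv2.split(cv2.cvtColor(p,cv2.COLOR_BGR2HSV))
m=(H>4)&(H<14)&(S>130)&(d>0)
for v in (220,230,240,250,255,260,265,270,280): print(v,P[v,327].round(4),m[v,327])
p,d,c=snap('scene','s15'); a=cv2.resize(p[70:310,200:480],None,fx=2.5,fy=2.5); cv2.imwrite('pics/s15c.png',a)
E
```

```text
clock: 19.3
position: [0.5952, 0.0539, 0.0282]
tool_rot: [0.1, 1.568, -0.1]
wrist_force: [-0.5, -7.0, 4.7]
grip_width: 0.0423
clock: 19.63
position: [0.5964, 0.0624, 0.0301]
tool_rot: [0.1, 1.568, -0.1]
wrist_force: [1.2, 0.5, 0.5]
grip_width: 0.0429
220 [0.5993 0.0844 0.0572] True
230 [0.5995 0.086  0.072 ] True
240 [0.5997 0.0872 0.0838] True
250 [0.5999 0.0886 0.0945] True
255 [0.5996 0.0865 0.0939] True
260 [0.5993 0.0844 0.0934] True
265 [0.5937 0.0416 0.0187] False
270 [0.5932 0.0375 0.0171] False
280 [0.5922 0.0301 0.0158] False
```

View pics/s15c.png

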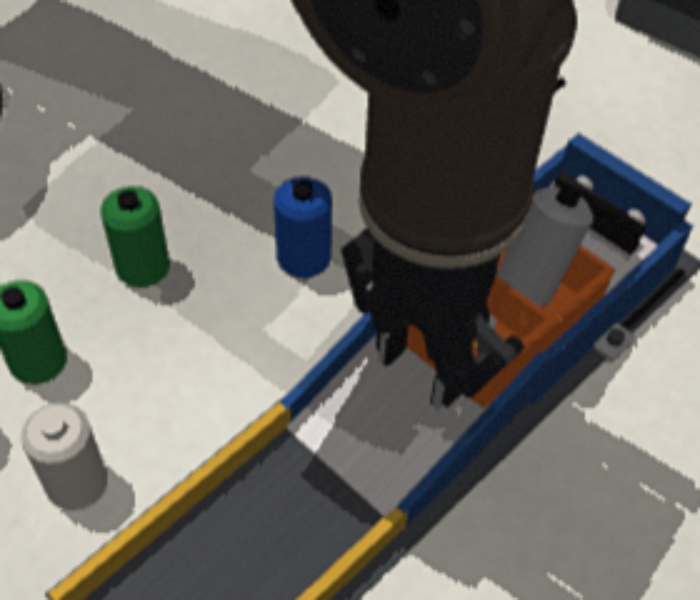

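View pics/w15.png

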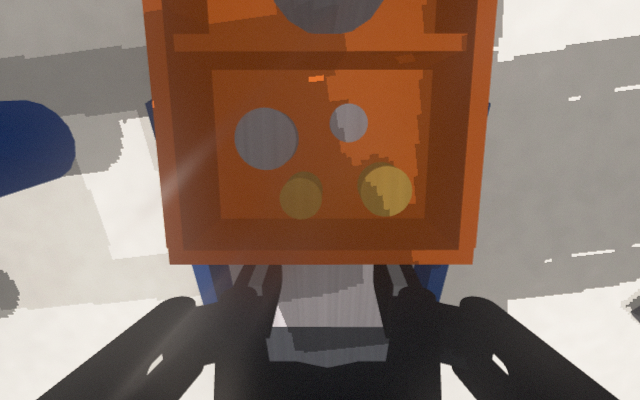

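```bash
python3 -m handwheel '0.03 0.2 0 0 0.5; 0.03 0.2 0 0 0.5;0.03 0.2 0 0 0.5;0.03 0.2 0 0 0.5;0.03 0.2 0 0 0.5;0.03 0.2 0 0 0.5;0.02 0.2 0 0 0.5;0.02 0.2 0 0 0.5';python3 -m handwheel '0.03 0.2 0 0 0.5; 0.03 0.2 0 0 0.5;0.03 0.2 0 0 0.5;0.03 0.2 0 0 0.5;0.02 0.2 0 0 0.5;0.02 0.2 0 0 0.5;0.02 0.2 0 0 0.5;0.02 0.2 0 0 0.5'; python3 - <<'E'
from h import *
p,d,c=snap('wrist','w16'); P=cloud(c,d);H,S,V=cv2.split(cv2.cvtColor(p,cv2.COLOR_BGR2HSV))
m=(H>4)&(H<14)&(S>130)&(d>0)
for v in (220,230,240,250,255,260,265,270,280): print(v,P[v,327].round(4),m[v,327])
p,d,c=snap('scene','s16'); a=cv2.resize(p[70:310,200:480],None,fx=2.5,fy=2.5); cv2.imwrite('pics/s16c.png',a)
E
```

```text
clock: 20.4
position: [0.5985, 0.0783, 0.03]
tool_rot: [0.1, 1.569, -0.1]
wrist_force: [0.1, -0.8, -0.7]
grip_width: 0.0429
clock: 21.07
position: [0.6005, 0.0943, 0.0301]
tool_rot: [0.1, 1.569, -0.1]
wrist_force: [-0.5, -1.5, -1.6]
grip_width: 0.0426
220 [0.603  0.1134 0.0499] True
230 [0.6026 0.1098 0.0528] True
240 [0.6026 0.1101 0.0642] True
250 [0.6029 0.1117 0.0767] True
255 [0.6029 0.1121 0.0817] True
260 [0.6029 0.1118 0.085 ] True
265 [0.603  0.1128 0.0905] True
270 [0.6029 0.1116 0.0918] True
280 [0.5971 0.0675 0.0251] False
```

View pics/s16c.png

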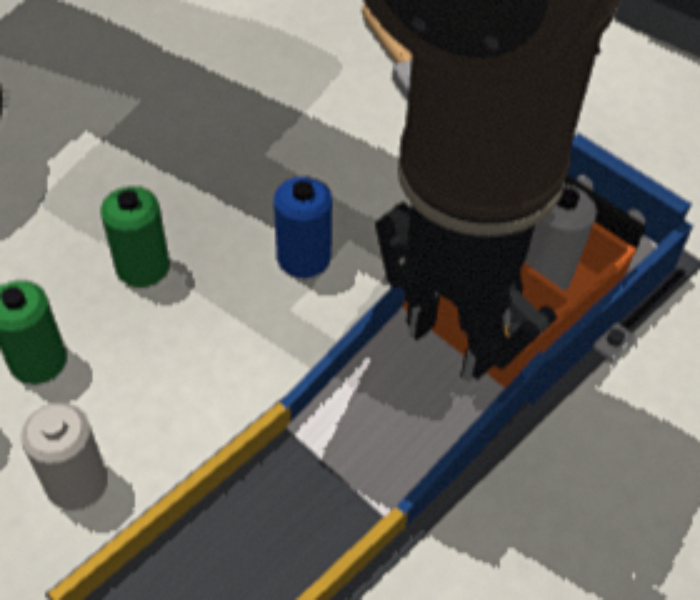

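```bash
python3 -m handwheel '0.03 0.2 0 0 0.5; 0.03 0.2 0 0 0.5;0.03 0.2 0 0 0.5;0.03 0.2 0 0 0.5;0.02 0.2 0 0 0.5;0.02 0.2 0 0 0.5;0.02 0.2 0 0 0.5;0.02 0.2 0 0 0.5';python3 -m handwheel '0.01 0.1 0 0 0.5; 0.01 0.1 0 0 0.5;0.01 0.1 0 0 0.5;0.01 0.1 0 0 0.5'; python3 -m handwheel '0.01 0.1 0 0 0.5; 0.01 0.1 0 0 0.5;0.01 0.1 0 0 0.5'; python3 - <<'E'
from h import *
p,d,c=snap('wrist','w17'); P=cloud(c,d);H,S,V=cv2.split(cv2.cvtColor(p,cv2.COLOR_BGR2HSV))
m=(H>4)&(H<14)&(S>130)&(d>0)
for v in (240,250,255,260,265,270,275,280): print(v,P[v,327].round(4),m[v,327])
E
```

```text
clock: 21.83
position: [0.6025, 0.1103, 0.0301]
tool_rot: [0.1, 1.568, -0.1]
wrist_force: [-0.1, -1.9, -0.6]
grip_width: 0.0424
clock: 22.17
position: [0.6029, 0.1142, 0.0301]
tool_rot: [0.1, 1.569, -0.1]
wrist_force: [-0.6, -1.9, -0.0]
grip_width: 0.043
clock: 22.42
position: [0.6032, 0.1172, 0.0301]
tool_rot: [0.1, 1.569, -0.1]
wrist_force: [-0.7, -2.2, -1.6]
grip_width: 0.0427
240 [0.6054 0.1335 0.0655] True
250 [0.6055 0.1342 0.0761] True
255 [0.6055 0.1345 0.0808] True
260 [0.6055 0.1344 0.0845] True
265 [0.6056 0.1348 0.0889] True
270 [0.6053 0.1329 0.0889] True
275 [0.6051 0.1309 0.0889] True
280 [0.6005 0.0953 0.0332] False
```

View pics/w17.png

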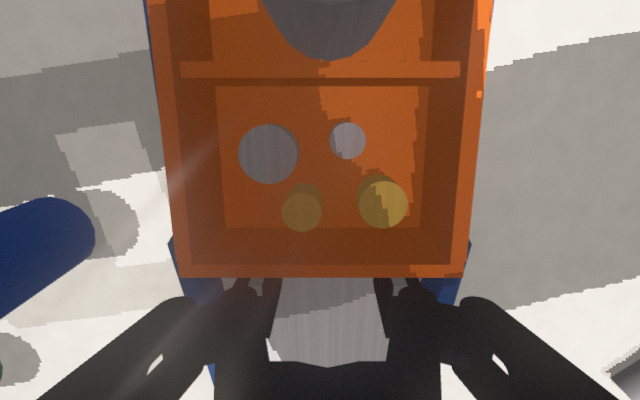

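```bash
python3 -m handwheel '0.01 0.1 0 0 0.5; 0.01 0.1 0 0 0.5'; python3 -m handwheel '0.01 0.1 0 0 0.5;0.01 0.1 0 0 0.5';python3 - <<'E'
from h import *
p,d,c=snap('wrist','w18'); P=cloud(c,d)
for v in (255,265,270,275,280): print(v,P[v,327].round(4))
E
```

```text
clock: 22.63
position: [0.6035, 0.1191, 0.0301]
tool_rot: [0.1, 1.568, -0.1]
wrist_force: [0.1, -1.5, -0.7]
grip_width: 0.0423
clock: 22.8
position: [0.6036, 0.1211, 0.03]
tool_rot: [0.1, 1.569, -0.1]
wrist_force: [0.4, -3.1, -1.5]
grip_width: 0.0423
255 [0.6058 0.138  0.0798]
265 [0.6059 0.1386 0.0884]
270 [0.6057 0.137  0.0891]
275 [0.6054 0.1347 0.0886]
280 [0.6009 0.0999 0.0342]
```

```bash
for i in 1; do python3 -m handwheel '0.01 0.1 0 0 0.5;0.01 0.1 0 0 0.5'; done; cat > look.py <<'E'
from h import *
import sys
p,d,c=snap('wrist',sys.argv[1]); P=cloud(c,d)
for v in (260,265,270,275,280,290,300): print(v,P[v,327].round(4))
E
python3 look.py w19; python3 -m handwheel '0.01 0.1 0 0 0.5'; python3 look.py w20
```

```text
clock: 23.02
position: [0.6038, 0.1231, 0.03]
tool_rot: [0.1, 1.569, -0.1]
wrist_force: [0.5, -4.0, -1.5]
grip_width: 0.0428
260 [0.6061 0.1403 0.0843]
265 [0.6061 0.1406 0.0886]
270 [0.6058 0.1382 0.0878]
275 [0.6057 0.137  0.089 ]
280 [0.6011 0.1019 0.0342]
290 [0.6001 0.0942 0.0318]
300 [0.5992 0.0873 0.031 ]
clock: 23.15
position: [0.6039, 0.124, 0.03]
tool_rot: [0.1, 1.569, -0.1]
wrist_force: [0.2, -3.0, -0.8]
grip_width: 0.0426
260 [0.6063 0.1421 0.0859]
265 [0.6062 0.1417 0.0888]
270 [0.606  0.1395 0.0884]
275 [0.6057 0.1371 0.0875]
280 [0.6012 0.1026 0.0339]
290 [0.6003 0.0961 0.0333]
300 [0.5993 0.0878 0.0303]
```

```bash
python3 -m handwheel '0.01 0.1 0 0 0.5'; python3 look.py w21|sed -n 2,4p; python3 -m handwheel '0.01 0.1 0 0 0.5'; python3 look.py w22|sed -n 2,4p; python3 - <<'E'
from h import *
p,d,c=snap('scene','s22'); a=cv2.resize(p[70:310,240:520],None,fx=2.5,fy=2.5); cv2.imwrite('pics/s22c.png',a)
E
```

```text
clock: 23.28
position: [0.604, 0.125, 0.03]
tool_rot: [0.1, 1.569, -0.1]
wrist_force: [-0.6, -4.7, -1.4]
grip_width: 0.043
265 [0.6063 0.1425 0.0885]
270 [0.606  0.1402 0.0879]
275 [0.6058 0.1382 0.0879]
clock: 23.42
position: [0.6041, 0.126, 0.0301]
tool_rot: [0.1, 1.569, -0.1]
wrist_force: [-0.5, -3.9, 1.5]
grip_width: 0.043
265 [0.6064 0.143  0.0875]
270 [0.6061 0.141  0.0875]
275 [0.6059 0.139  0.0874]
```

View pics/s22c.png

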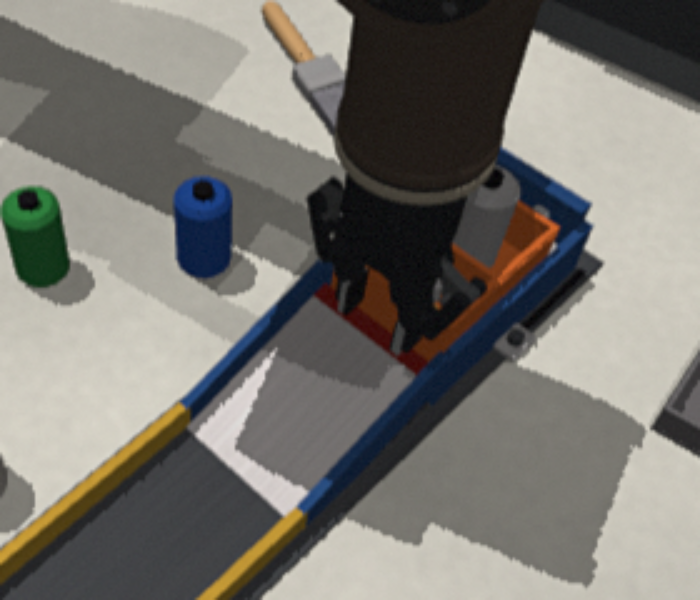

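View pics/w22.png

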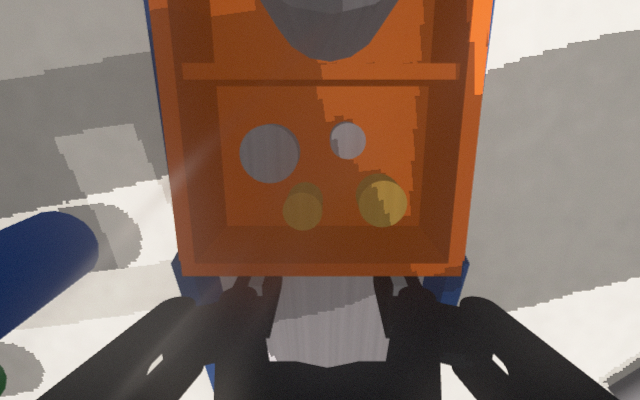

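```bash
python3 -m handwheel '0 0 -0.1 0 0.5;0 0 -0.1 0 0.5;0 0 0 0 0.5'; python3 look.py w23|sed -n 1,5p; python3 -m handwheel '0.01 0.1 0 0 0.5;0 0 0 0 0.5'; python3 look.py w24|sed -n 1,5p
```

```text
clock: 23.77
position: [0.6043, 0.1261, 0.028]
tool_rot: [0.1, 1.568, -0.1]
wrist_force: [-0.3, -2.6, 2.1]
grip_width: 0.0425
260 [0.6066 0.1434 0.0826]
265 [0.6065 0.143  0.0854]
270 [0.6064 0.1417 0.0866]
275 [0.6061 0.1397 0.0865]
280 [0.6019 0.1073 0.0363]
clock: 23.98
position: [0.6042, 0.1272, 0.028]
tool_rot: [0.1, 1.569, -0.1]
wrist_force: [0.5, -1.8, -1.4]
grip_width: 0.0425
260 [0.6063 0.143  0.0797]
265 [0.6061 0.1411 0.0799]
270 [0.6058 0.1389 0.0798]
275 [0.6023 0.1119 0.0373]
280 [0.6019 0.109  0.0374]
```

The rim fell from 0.088 to 0.080 m, so the rear edge has dropped behind the lip. I stop pushing and back off.

```bash
python3 -m handwheel '-0.01 -0.1 0 0 0.5;-0.03 -0.2 0 0 0.5;-0.04 -0.3 0 0 0.5;-0.1 -1 0 0 0.5;-0.1 -1 1 0 0.5;-0.2 -1.5 3 0 0.5;-0.3 -2 4 0 0.5;-0.3 -2 4 0 0.5'; python3 -m handwheel '-0.4 -3 3 0 0.5;-0.4 -3 2 0 0.5;-0.4 -3 0 0 0.5;-0.4 -3 0 0 0.5;-0.4 -3 0 0 0.5;0 0 0 0 0.5;0 0 0 0 0.5;0 0 0 0 0.5'; python3 - <<'E'
from h import *
p,d,c=snap('scene','s25'); a=cv2.resize(p[70:310,200:480],None,fx=2.5,fy=2.5); cv2.imwrite('pics/s25c.png',a)
P=cloud(c,d);H,S,V=cv2.split(cv2.cvtColor(p,cv2.COLOR_BGR2HSV))
m=(H>4)&(H<14)&(S>150)&(d>0)&(P[...,2]>.074)&(P[...,2]<.1)&(P[...,0]<.7)&(P[...,0]>.5)&(P[...,1]<.31)
q=P[m]; print('rim',len(q),np.percentile(q[:,2],[2,10,50,90,98]).round(4),cv2.minAreaRect(q[:,:2].astype(np.float32)*1000))
A=np.c_[q[:,:2],np.ones(len(q))]; print('plane',np.linalg.lstsq(A,q[:,2],rcond=None)[0])
p,d,c=snap('top','t25'); P=cloud(c,d); cv2.imwrite('pics/t25c.png',cv2.resize(p[100:300,170:430],None,fx=2.8,fy=2.8))
m=(d>0)&(P[...,2]>.06)&(P[...,2]<.095)&(P[...,0]<.5)&(P[...,0]>.25)&(abs(P[...,1])<.2)
k,l,s,ce=cv2.connectedComponentsWithStats(m.astype(np.uint8))
for i in range(1,k):
    if s[i,4]>100: q=P[l==i]; print(ce[i],q.min(0).round(3),q.max(0).round(3))
E
```

```text
clock: 24.7
position: [0.5927, 0.0473, 0.1438]
tool_rot: [0.1, 1.57, -0.1]
wrist_force: [1.6, 0.5, 0.0]
grip_width: 0.0428
clock: 25.37
position: [0.5736, -0.1009, 0.1922]
tool_rot: [0.101, 1.568, -0.101]
wrist_force: [0.3, 0.7, 0.5]
grip_width: 0.0427
rim 747 [0.0743 0.0751 0.0786 0.0803 0.0812] ((614.6815185546875, 207.93850708007812), (142.94583129882812, 102.11691284179688), 82.88235473632812)
plane [-0.00127396  0.00109803  0.0787785 ]
[275.69883041 228.35964912] [0.416 0.107 0.06 ] [0.461 0.151 0.093]
[312.32758621 273.43534483] [0.317 0.027 0.071] [0.362 0.061 0.091]
```

View pics/s25c.png

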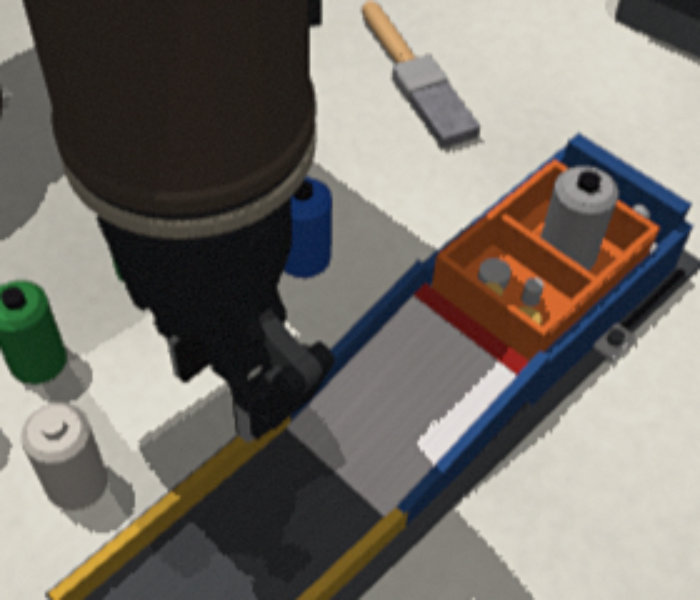

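View pics/t25c.png

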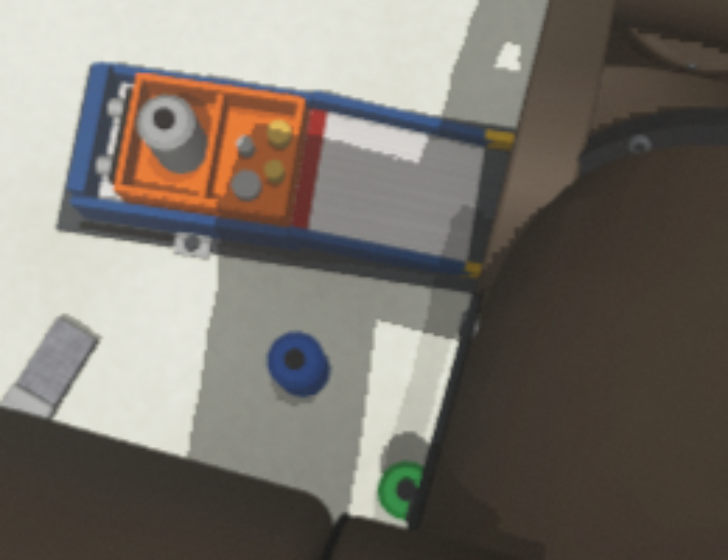

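```bash
python3 - <<'E'
from h import *
from scipy.optimize import least_squares
p,d,c=load('pics/s25.npz'); P=cloud(c,d)
H,S,V=cv2.split(cv2.cvtColor(p,cv2.COLOR_BGR2HSV))
for z0,z1 in ((.085,.1),(.1,.113)):
    m=(d>0)&(S<60)&(np.hypot(P[...,0]-.62,P[...,1]-.24)<.045)&(P[...,2]>z0)&(P[...,2]<z1); q=P[m]
    s=least_squares(lambda a:np.hypot(q[:,0]-a[0],q[:,1]-a[1])-.023,[.62,.245],loss='soft_l1',f_scale=.001); print(len(q),s.x,abs(s.fun).mean())
m=(d>0)&(np.hypot(P[...,0]-.62,P[...,1]-.24)<.04); print('top z',P[m][:,2].max())
p0,d0,_=load('pics/scene0.npz'); P0=cloud(c,d0)
for n,X,D in (('before',P0,d0),('now',P,d)):
    for cx,cy in ((.44,-.135),(.44,.128)):
        m=(D>0)&(np.hypot(X[...,0]-cx,X[...,1]-cy)<.035)&(X[...,2]>.07)&(X[...,2]<.095); print(n,m.sum(),X[m].min(0).round(4),X[m].max(0).round(4))
E
```

```text
134 [0.61989507 0.23782224] 0.0006074842746455657
125 [0.62016343 0.23775011] 0.0006399277520041584
top z 0.12955767283516606
before 552 [ 0.4187 -0.156   0.0701] [ 0.4635 -0.1104  0.0901]
before 360 [0.4169 0.1076 0.0701] [0.463  0.1532 0.0905]
now 554 [ 0.4167 -0.1558  0.07  ] [ 0.4632 -0.1111  0.0895]
now 242 [0.43   0.1095 0.0702] [0.4628 0.1532 0.0894]
```

The cup's axis is vertical, its top is at 0.1296 m (deck, floor and cup height add up to 0.128), and the other cups haven't moved. I'm handing the job in.

```bash
python3 - <<'E'
from plant import arm
print(arm.close_job(), arm.get_obs()['clock'])
E
```

```text
the job is handed in; nothing more can be done
the job is handed in; nothing more can be done
```

The steel cup stands upright in the front half of the crate. The crate was slid up the ramp until its rear edge dropped behind the red lip, and I handed the job in at about 25.5 s.

**Last checks**
- **Crate:** its rim is level at about 0.079 m, which matches the crate lying flat on the deck. Its rear wall is just past the lip.
- **Buffer:** I judge it pressed in by roughly 5–8 mm from where the crate lies, because the crate hid its face from the cameras. The highest push reading was about 8.5 N, so there was no sign of it hitting the hard stop.
- **Steel cup:** its axis is vertical to within 0.3 mm between the two heights measured, and it sits inside the bay.
- **Other cups:** the white and blue cups are where they started, within about 2 mm. The arm partly hid the blue one in the last scene picture, but the top view agrees.
- **Robot:** the arm is clear of everything.

**Two things did not go to plan**
- **Fingers rode onto the rim:** the fingertips turned out to be about 23 mm above the reported tool point. On the first push they rode onto the crate's rear rim, pressing down with about 8 N. I lifted off, went back behind the crate and pushed again lower.
- **Rear edge held up:** at the end, friction on the fingers held the rear edge up. I lowered the fingers 2 mm and pushed 1 mm more, and it dropped.

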